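# Run a hook trolley onto the bench rail and pin it in

## Task

Get the hook trolley out of the timber offcut and onto the bench rail: enter its wheels, nose first, at the rail's open right-hand end (your fingers do not fit inside, so you will need a fresh hold on the shank below the rail) and run it along until its nose is up against the rubber buffer at the closed end. Then push the red stop pin on top of the rail fully down so that the trolley cannot run off again, and let go. Do not drop the trolley or knock the offcut over, and leave the three tools lying in front of the work (tape measure, screwdriver, pliers) where they are.

Things in the scene. Friction and masses are not known exactly. Their poses are not given: they have to be found in the camera images.
- trolley: Hook trolley, 0.2 kg (mm). Origin midway between left and right wheels, at axle height; z up, +y to its nose. Dark bar 12 wide, 16 high from tail end y=-66 to nose y=+40. Four 18 dia. rolling white wheels, axles at y=-12 and +28, 30 wide over their faces. Round shank hangs below; wheels stand on the offcut with shank and hook in its mortise: lift straight up 160 to clear it
- trolley_nose (a point): front end of the trolley's bar, 40 mm ahead of its origin at axle height
- trolley_tail (a point): middle of the black sleeve on the trolley's tail, at its y=-50 mm, axle height. The bar here (y=-32 to -66) is 12 mm wide (x), 16 high and free of wheels: the place to grip it from above, fingers across x
- trolley_shank (a point): point on the axis of the shank (10 mm round, at the trolley's x=0, y=+8) 115 mm below axle height, where to take it once it hangs in the rail: fingers either side along the rail, tool tilted about 45 degrees from the robot's side to clear the rail. The hook below curls 30 mm to the trolley's -x; its tip is at 117, its lowest point 149 mm below the axles
- timber_offcut: loose pine post offcut, 100 (x) by 80 (y) by 150 mm high, 0.9 kg, origin under its centre; an upright mortise 64 (x) by 20 (y) through its middle holds the trolley's hook. The trolley stands on top, its axes parallel to the offcut's, its tail overhanging by about 34 mm
- rail_stand: fixed stand with the rail (mm); origin on the bench under the rail's middle; y along the rail from the open end (robot's right) to the closed end, -x faces the robot. Rail: steel C-track 300 long, 42 wide, z=243 to 273, 3 wall, slot 16 wide in its underside, inside 36 wide, 24 high. Two uprights at x=+66 to +104, y=-5 and +115, with 5 thick arms over the rail; foot board 18 thick
- rail_mouth (a point): centre of the rail's open end, at the height (z = 255) of the axle of a wheel standing in the rail. Clearance there: the wheels have 3 to each side, 0 below and 6 above
- rail_buffer (a point): centre of the face of the rubber buffer inside the closed end, at axle height, 287 from the mouth along the rail's own +y
- stop_pin (a joint): red mushroom knob of 26 diameter on a steel pin through the rail's roof, 60 inside the mouth. m: 0 = up (channel free), 0.020 = fully down (pin bars the channel). Stays where it is left; takes about 3 N, plus damping, to push
- stop_pin_top (a point): centre of the top of the red knob, 40 above the rail's top when up, 20 when down; moves with it
- tape_measure: yellow tape measure, 70x76x39, lying on the bench, a bystander
- screwdriver_red: red-handled screwdriver, 201 long, lying on the bench, a bystander
- pliers_blue: blue-handled pliers, 191 long, lying on the bench, a bystander

How it is judged (in metres and radians):
On the way, in this order (a step that is already met when the one before it is completed fails the run):
1. both axles of the trolley are inside the rail, entered through the open end, with the stop pin still up (y of trolley_nose in the frame of rail_mouth between 0.055 and 0.2 m and x of trolley_nose in the frame of rail_mouth between -0.008 and 0.008 m and z of trolley_nose in the frame of rail_mouth between -0.006 and 0.009 m and value of joint stop_pin below 0.01 m), for 0.1 s.
2. the trolley's nose is up against the buffer, with the stop pin still up (y of trolley_nose in the frame of rail_buffer above -0.01 m and distance between trolley_nose and rail_buffer below 0.014 m and value of joint stop_pin below 0.01 m), for 0.2 s.
At the end, for the whole second after the job is handed in: The trolley hangs level in the rail at rest, its nose within 10 mm of the buffer's face, and the stop pin is down by at least 17 of its 20 mm (y of trolley_nose in the frame of rail_buffer above -0.01 m and distance between trolley_nose and rail_buffer below 0.014 m and angle between the y axis of trolley and the y axis of rail_stand, either way round below 0.15 rad and angle between trolley's own z axis and vertical below 0.25 rad and value of joint stop_pin above 0.017 m and linear speed of trolley below 0.03 m/s); the robot touches nothing.
It fails at once if the trolley is dropped or knocked down (its axles come below z = 0.12) (height (world z) of trolley below 0.12 m).
It fails at once if the timber offcut is knocked over (tilted more than 30 degrees) (angle between timber_offcut's own z axis and vertical above 0.52 rad).
It fails at once if a bystander tool is pushed more than 30 mm (distance of any of tape_measure, screwdriver_red, pliers_blue from where it was at the start of the episode above 0.03 m).
It also fails if it takes over 70 s, if anything falls off the work surface, if the arm or the gripper's body presses on something with over 40 N, if the wrist force passes 120 N, or if a joint passes its speed limit or range.

## Robot

A 6-joint arm with a two-finger parallel gripper is mounted at the origin on a cart in front of the work surface, level with it; the furniture and walls round the work are solid. World frame = base frame: x ahead of the robot, y to its left, z up, the work surface at z = 0. Lengths are in mm, angles in rad, forces in N, time in s.
With the tool pointing down it reaches from about 425 to 1125 mm from the base axis. Payload 14.9 kg.
Tool frame: the origin (TCP) lies on the centre line of the jaws, within the pads' length; the fingertips stand 11 mm ahead of it and the grasp point (between the pads) lies 8 mm behind it (arm.tip_reach is the distance from the TCP to the fingertips, in mm); z points along the fingers, y is the line along which they close (so a half turn about z gives the same grasp; the last joint's range is limited). The gripper opens to 91 mm and grips with 3 to 60 N. Pads are 32 mm wide; open, the fingers measure 118 mm over their backs; the gripper's body (76 mm by 178 mm) begins 60 mm behind the grasp point.
Start: joints at [-1.137, 0.379, 1.734, -0, 1.028, -0.033], TCP at [315.02, -625.124, 224.932] pointing down, gripper open.
Joint ranges: [-2.77, 2.77], [-0.74, 2.19], [0, 2.66], [-1.06, 4.2], [0.31, 2.87], [-3.08, 3.08]. Speed limits (rad/s): [1.89, 1.89, 2.39, 3.14, 3.14, 3.14].

## Interface

Orientations are given as a 3x3 rotation matrix whose columns are the frame's x, y, z axes.
In Python, from rig import arm gives the robot as it stands. The module is installed in compiled form; this text tells all that it offers.
- The arm moves only by the tool apply_moves, never from a script. Its argument "rows" is a list of rows, each a list of 3 entries, a list of its own where there are three numbers: the finger opening in m, from 0 to 0.0912, then the shift along the world's x, y, z in m, then the turn, a rotation vector about the world's x, y, z in rad. In form: [[fingers, [dx, dy, dz], [rx, ry, rz]], ...]. A call has 1 to 5 rows; each row shifts and turns the commanded pose from where the row before left it; what a row does not reach is not made up. A row lasts 1/8 s, in which the tool goes at most 62.5 mm and 10.7 degrees, less where a joint would pass 70% of its speed; a pose out of reach is approached as far as the arm can. A call is refused whole if a number of a shift passes 0.0625 or a number of a turn 0.188, either way. A call with a gripper value outside its range is refused whole. The fingers move at their own pace and stop on an object; "grip_force" is the grip in N (left out, the last holds). Time passes only in rows, so rows that do not move let the fingers close. It gives the time, the measured TCP pose, the force, the opening and the grip force at its end, in the units of the state.
- arm.read_state(): the state, without advancing time (a new reading comes with each control period).
- arm.get_image(name): name is "scene" or "side" or "wrist"; returns a dict with "pixels" (384x512x3 uint8, blue, green, red), "camera_matrix" (3x3 intrinsics, pixels), "k1" (the pictures are not rectified: a ray, as slopes to the right and down, at radius r is drawn at 1 + k1 r^2 times it, then the intrinsics apply), "origin" and "attitude" of the camera in the world; the wrist camera has in their place "tool_from_camera" (4x4, takes a point from camera to tool coordinates, whose origin is the TCP and whose axes are the flange's). Camera axes: x right, y down, z forward; pixel columns grow to the right and rows downward; lengths in mm; the calibration is good to about 2 mm. A picture is of the moment at which its call begins: read the wrist's pose just before it. There is no depth.
- arm.sign_off(): hands the job in; it is judged then, once.
The state is a dict: "t": time; "qpos": joint angles; "joint_velocities": joint speeds; "joint_torque": joint torques, N m; "position": TCP position; "tool_rot": TCP orientation; "force": force on the tool from outside, world axes, zero at the start; "moment": the same for the moment, N m; "width": finger opening in mm; "grip_force": force on a finger pad.
Only numpy, scipy, OpenCV 4.12 (cv2) and the standard library are available. Lean on these libraries where they do the work, as an engineer would, in place of code of your own. Each camera call takes 0.05 s, during which the arm holds its last target. There are 200 camera calls.

## Working session

There is one attempt and no reset: what is moved stays moved. The work goes in short steps, Python scripts to look and compute and a tool call to move; the robot and the scene stay as the last step left them, time stands still between calls to the robot, and variables do not carry over. Pictures are saved under pics/ and viewed, at most 10 in all, crops included, and the job is handed in when it is done.

Besides the shell and the picture viewer there is one more tool, called after "Request:" by a JSON object that holds its "op" and its "data", one argument or row to a line. apply_moves: Moves the arm, as the interface text tells. Its arguments: {"type":"object","properties":{"rows":{"type":"array"},"grip_force":{"type":"number"}},"required":["rows"]}

```bash
mkdir -p pics
cat > h.py <<'E'
import numpy as np, cv2
from rig import arm
def cam(name):
    s=arm.read_state(); im=arm.get_image(name); 
    im['pixels']=np.asarray(im['pixels']).copy()
    if 'tool_from_camera' in im:
        T=np.array(im['tool_from_camera']); R=np.array(s['tool_rot'])
        im['R']=R@T[:3,:3]; im['o']=np.array(s['position'])+R@T[:3,3]
    else:
        im['R']=np.array(im['attitude']); im['o']=np.array(im['origin'])
    im['K']=np.array(im['camera_matrix']); return im
def ray(im,u,v):
    K=im['K']; d=np.array([(u-K[0,2])/K[0,0],(v-K[1,2])/K[1,1]]); p=d.copy()
    for _ in range(20): p=d/(1+im['k1']*(p@p))
    r=im['R']@np.array([p[0],p[1],1]); return r/np.linalg.norm(r)
def plane(im,u,v,z):
    r=ray(im,u,v); return im['o']+r*(z-im['o'][2])/r[2]
def proj(im,P):
    q=im['R'].T@(np.array(P,float)-im['o']); p=q[:2]/q[2]; p=p*(1+im['k1']*(p@p)); K=im['K']
    return np.array([K[0,0]*p[0]+K[0,2],K[1,1]*p[1]+K[1,2]])
def tri(im1,p1,im2,p2):
    a,b=ray(im1,*p1),ray(im2,*p2); A=np.stack([a,-b],1)
    t=np.linalg.lstsq(A,im2['o']-im1['o'],rcond=None)[0]
    x,y=im1['o']+a*t[0],im2['o']+b*t[1]; return (x+y)/2,np.linalg.norm(x-y)
E
python3 - <<'E'
from h import *
for n in ['scene','side','wrist']:
    im=cam(n); print(n,im['o'].round(),im['R'].round(3).tolist(),im['K'].tolist(),im['k1']); cv2.imwrite(f'pics/{n}0.png',im['pixels'])
a=cv2.imread('pics/scene0.png');b=cv2.imread('pics/side0.png')
cv2.imwrite('pics/s0.png',cv2.resize(a,(800,600),interpolation=cv2.INTER_CUBIC));cv2.imwrite('pics/d0.png',cv2.resize(b,(800,600),interpolation=cv2.INTER_CUBIC))
E
```

```text
scene [-478. -531. 1183.] [[0.457, -0.599, 0.658], [-0.89, -0.298, 0.346], [-0.011, -0.743, -0.669]] [[452.65010475848135, 0.0, 257.0034439682671], [0.0, 452.65010475848135, 189.70585582977338], [0.0, 0.0, 1.0]] -0.18102188290413504
side [ -30. 1006. 1064.] [[-0.892, -0.266, 0.365], [-0.451, 0.543, -0.708], [-0.01, -0.797, -0.604]] [[419.53210982403084, 0.0, 264.63395272195015], [0.0, 419.53210982403084, 185.64467941162], [0.0, 0.0, 1.0]] -0.08179944504104665
wrist [ 388. -588.  386.] [[0.45, -0.856, -0.255], [-0.893, -0.431, -0.128], [-0.0, 0.286, -0.958]] [[319.4194544999544, 0.0, 254.16845386865145], [0.0, 319.4194544999544, 188.60961437106138], [0.0, 0.0, 1.0]] -0.0916296534689864
```

View pics/s0.png

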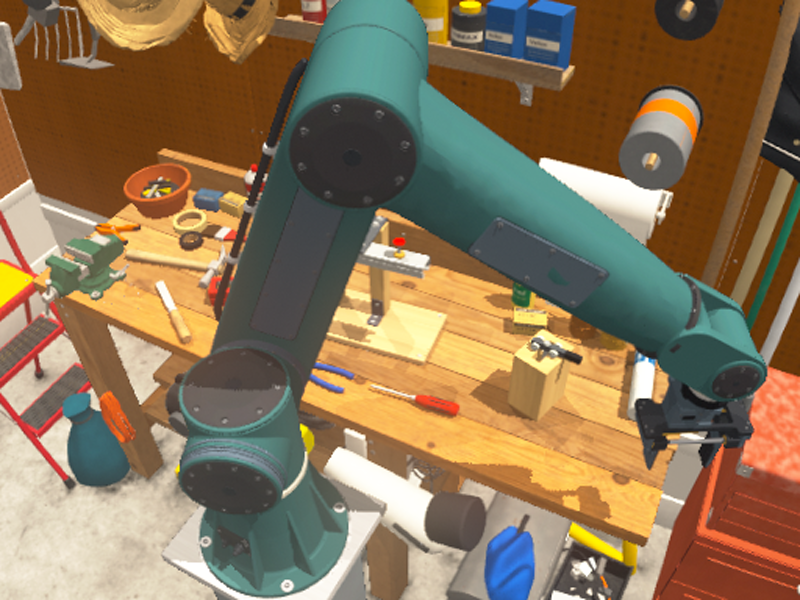

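View pics/d0.png

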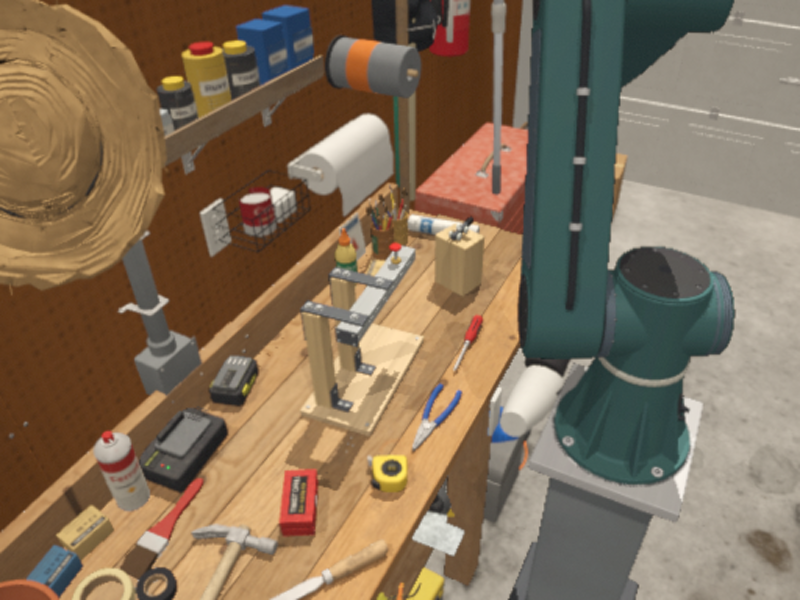

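Run:
```python
from h import *
S=cam('scene');D=cam('side');k=1.5625
for n,a,b in [('pin',(400,240),(396,247)),('trolley',(545,350),(461,232)),('mouthtop',(428,262),(405,252))]:
    print(n,tri(S,np.array(a)/k,D,np.array(b)/k))
print(plane(S,545/k,350/k,155),plane(D,461/k,232/k,155))
A=cv2.resize(S['pixels'][130:270,225:375],None,fx=4,fy=4,interpolation=cv2.INTER_CUBIC)
B=cv2.resize(D['pixels'][135:220,190:320],None,fx=6,fy=6,interpolation=cv2.INTER_CUBIC)
cv2.imwrite('pics/A.png',A);cv2.imwrite('pics/B.png',B)
```

```text
pin (array([529.2798791 ,   1.15598445, 308.38443851]), np.float64(5.397532200812702))
trolley (array([ 518.43004285, -332.37725184,  156.5474985 ]), np.float64(1.9444531888144403))
mouthtop (array([540.22107434, -55.88814012, 260.68105632]), np.float64(10.465268012252867))
[ 518.5929888  -332.05099288  155.        ] [ 520.46828487 -335.77951001  155.        ]
```

View pics/B.png

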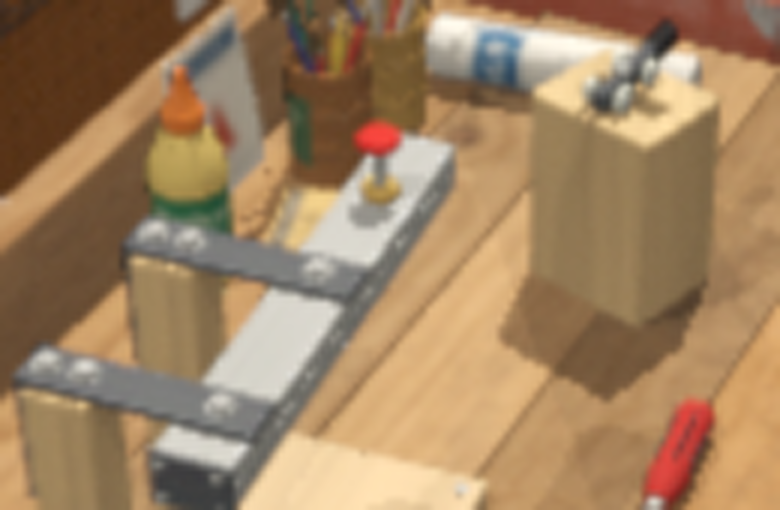

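Run:
```python
from h import *
D=cam('side')
f=lambda x,y,z:plane(D,190+x/6,135+y/6,z).round(1)
print('mouth corners',f(398,136,273),f(453,148,273))
print('mouth low right corner',f(450,190,243))
print('closed corners',f(157,435,273),f(238,465,273))
print('pin',f(378,132,313))
print('nose',f(597,90,159),'tail end',f(668,35,163))
print('offcut top corners',[f(*p,150) for p in [(533,92),(636,148),(717,100)]])
s=arm.read_state();print(np.round(s['tool_rot'],3).tolist()); im=cam('wrist')
print(np.round(im['tool_from_camera'],3).tolist())
```

```text
mouth corners [544.4 -49.5 273. ] [510.6 -52.2 273. ]
mouth low right corner [513.1 -52.8 243. ]
closed corners [527.  236.3 273. ] [480. 238. 273.]
pin [526.9   5.2 313. ]
nose [ 533.5 -309.6  159. ] tail end [ 515.9 -389.9  163. ]
offcut top corners [array([ 576.9, -301.4,  150. ]), array([ 487.3, -269.3,  150. ]), array([ 461.5, -346.6,  150. ])]
[[0.893, 0.45, -0.0], [0.45, -0.893, 0.0], [0.0, -0.0, -1.0]]
[[0.0, -0.958, -0.286, 81.62], [1.0, -0.0, 0.001, -0.51], [-0.001, -0.286, 0.958, -161.34], [0.0, 0.0, 0.0, 1.0]]
```

View pics/A.png

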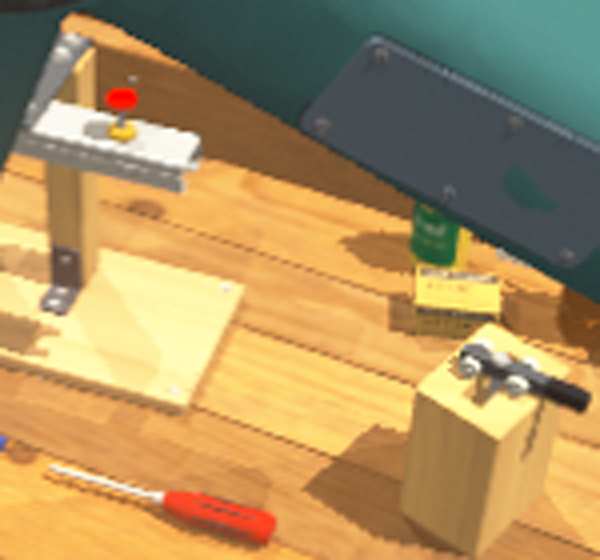

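Request:
{"op": "apply_moves", "data": {
  "rows": [
    [0.08,[0.037,0.048,0.015],[0,0,0.156]],
    [0.08,[0.037,0.048,0.015],[0,0,0.156]],
    [0.08,[0.037,0.048,0.015],[0,0,0.156]],
    [0.08,[0.037,0.048,0.015],[0,0,0.156]],
    [0.08,[0.037,0.05,0.015],[0,0,0.156]]
  ]
}}

```text
t: 0.98
position: [500.1, -382.6, 300.3]
tool_rot: [[0.314, 0.95, 0.0], [0.95, -0.314, -0.0], [-0.0, 0.0, -1.0]]
force: [-0.3, -0.6, 0.7]
width: 79.8
grip_force: 0.0
```

Request:
{"op": "apply_moves", "data": {
  "rows": [
    [0.06,[0,0,0],[0,0,0]],
    [0.06,[0,0,0],[0,0,0]]
  ]
}}

```text
t: 1.23
position: [499.0, -384.4, 299.4]
tool_rot: [[0.319, 0.948, -0.0], [0.948, -0.319, -0.0], [-0.0, -0.0, -1.0]]
force: [0.4, -0.1, -0.7]
width: 62.8
grip_force: 0.0
```

Run:
```python
from h import *
s=arm.read_state();print(np.round(s['position'],1),np.round(s['tool_rot'],3).tolist(),np.round(s['qpos'],2),s['width'])
W=cam('wrist'); np.save('pics/w1.npy',W['pixels'])
cv2.imwrite('pics/w1.png',cv2.resize(W['pixels'],(800,600),interpolation=cv2.INTER_CUBIC))
for n,P in [('tail',(499.5,-382,159)),('orig',(516.6,-331.6,159)),('nose',(529.4,-293.7,159)),('c',(576.9,-301.4,150))]: print(n,(proj(W,P)*1.5625).round())
```

```text
[ 499.  -384.4  299.4] [[0.319, 0.948, -0.0], [0.948, -0.319, -0.0], [-0.0, -0.0, -1.0]] [-0.69  0.19  1.83 -0.    1.12 -0.37] 62.76975421463213
tail [396. 278.]
orig [397. 192.]
nose [397. 122.]
c [477. 110.]
```

View pics/w1.png

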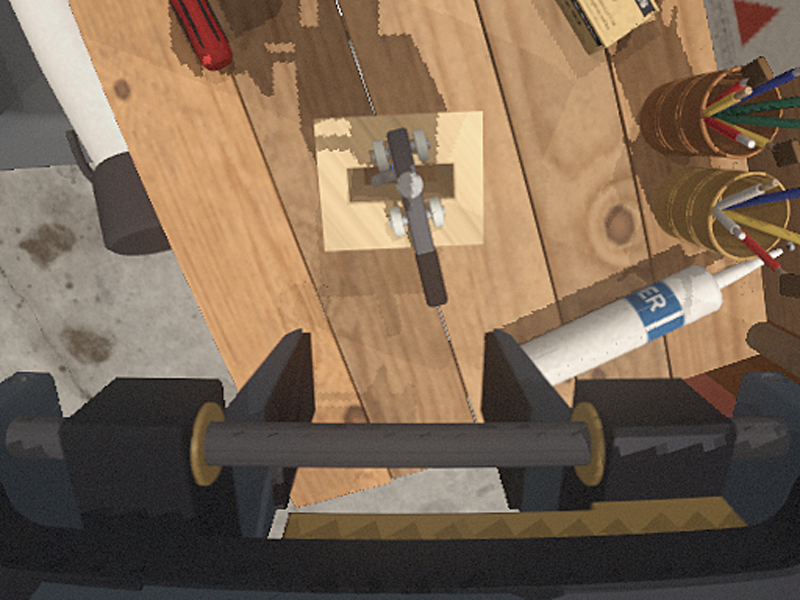

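Run:
```python
from h import *
W=cam('wrist');k=1.5625
f=lambda x,y,z=167:plane(W,x/k,y/k,z)
n,t,s=f(397,131),f(437,302.5),f(426.5,254)
print(n.round(1),t.round(1),s.round(1),'len',np.linalg.norm(n-t),np.degrees(np.arctan2(*(n-t)[1::-1])))
print('origin',(n+(t-n)*40/106).round(1),'grip -53',(n+(t-n)*93/106).round(1))
w=[f(x,y,159) for x,y in [(379,153),(422,146),(397,221),(435,213)]]
print('wheels',[a.round(1) for a in w])
print('top corners',[f(*p,150).round(1) for p in [(315,119),(484,111),(484,244),(324,251)]])
```

```text
[ 527.5 -299.   167. ] [ 518.5 -403.   167. ] [ 521.6 -371.8  167. ] len 104.38218831825752 85.03033530403397
origin [ 524.1 -338.2  167. ] grip -53 [ 519.6 -390.2  167. ]
wheels [array([ 513.7, -307.2,  159. ]), array([ 538.7, -311.4,  159. ]), array([ 510.8, -348.5,  159. ]), array([ 534.1, -351.2,  159. ])]
top corners [array([ 483.8, -276.1,  150. ]), array([ 580.4, -303.8,  150. ]), array([ 558., -381.,  150.]), array([ 460.5, -352.9,  150. ])]
```

Request:
{"op": "apply_moves", "data": {
  "rows": [
    [0.045,[0.01,-0.003,-0.04],[0,0,0.12]],
    [0.045,[0.0105,-0.0035,-0.04],[0,0,0.117]],
    [0.045,[0,0,-0.025],[0,0,0]],
    [0.045,[0,0,0],[0,0,0]],
    [0.045,[0,0,0],[0,0,0]]
  ]
}}

```text
t: 1.95
position: [519.6, -391.7, 195.5]
tool_rot: [[0.088, 0.996, 0.001], [0.996, -0.088, -0.001], [-0.0, 0.001, -1.0]]
force: [0.3, -1.2, -0.6]
width: 44.8
grip_force: 0.0
```

Run:
```python
from h import *
s=arm.read_state();print(np.round(s['position'],1),s['width'])
W=cam('wrist');
cv2.imwrite('pics/w2.png',cv2.resize(W['pixels'],(800,600),interpolation=cv2.INTER_CUBIC))
```

```text
[ 519.6 -391.7  195.5] 44.84111375409615
```

View pics/w2.png

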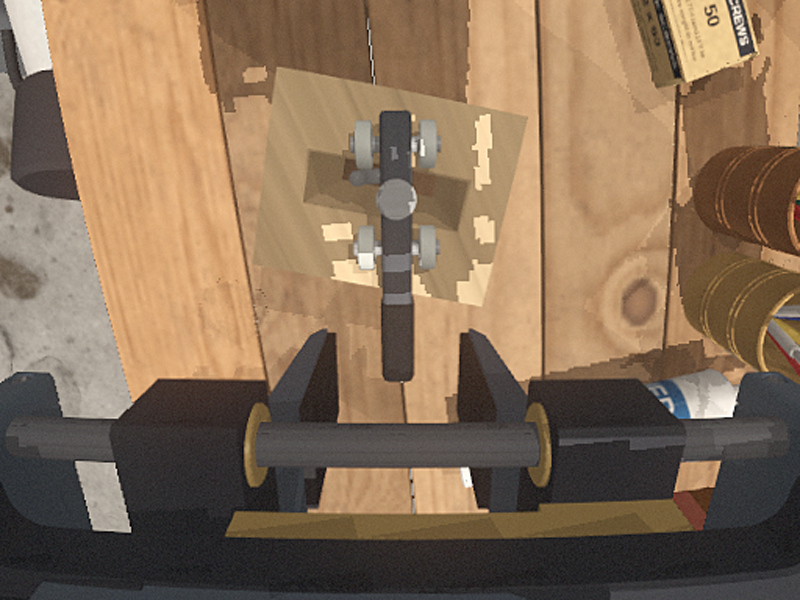

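Request:
{"op": "apply_moves", "data": {
  "rows": [
    [0.045,[0,0,-0.02],[0,0,0]],
    [0.045,[0,0,-0.0115],[0,0,0]],
    [0.045,[0,0,0],[0,0,0]],
    [0.0,[0,0,0],[0,0,0]],
    [0.0,[0,0,0],[0,0,0]]
  ],
  "grip_force": 50
}}

```text
t: 2.62
position: [519.8, -390.8, 163.4]
tool_rot: [[0.087, 0.996, 0.0], [0.996, -0.087, -0.0], [-0.0, 0.0, -1.0]]
force: [-0.9, 0.8, -0.2]
width: 27.7
grip_force: 0.0
```

Request:
{"op": "apply_moves", "data": {
  "rows": [
    [0.0,[0,0,0],[0,0,0]],
    [0.0,[0,0,0],[0,0,0]],
    [0.0,[0,0,0],[0,0,0]]
  ]
}}

```text
t: 3.0
position: [519.7, -390.8, 163.2]
tool_rot: [[0.087, 0.996, 0.0], [0.996, -0.087, -0.0], [-0.0, 0.0, -1.0]]
force: [-0.8, -0.1, 0.6]
width: 11.7
grip_force: 50.0
```

Run:
```python
from h import *
W=cam('wrist');k=1.5625
f=lambda x,y,z=167:plane(W,x/k,y/k,z).round(1)
# rail estimate from side camera, at subpixel via white-ish mask
D=cam('side');
hsv=cv2.cvtColor(D['pixels'],cv2.COLOR_BGR2HSV); m=((hsv[...,0]<8)|(hsv[...,0]>172))&(hsv[...,1]>170)&(hsv[...,2]>120)
m[:, :240]=0; m[:,262:]=0; m[:150]=0; m[170:]=0
ys,xs=np.nonzero(m); print('red',xs.mean(),ys.mean(),xs.min(),xs.max(),ys.min(),ys.max())
print(plane(D,xs.mean(),ys.mean(),310))
```

```text
red 252.0 157.24137931034483 249 255 155 159
[531.39251403   3.90788996 310.        ]
```

Request:
{"op": "apply_moves", "data": {
  "rows": [
    [0.0,[0,0,0.015],[0,0,0]],
    [0.0,[0,0,0.035],[0,0,0]],
    [0.0,[0,0,0.04],[0,0,0]],
    [0.0,[0,0,0.04],[0,0,0]],
    [0.0,[0,0,0.04],[0,0,0]]
  ]
}}

```text
t: 3.72
position: [519.4, -390.6, 335.3]
tool_rot: [[0.087, 0.996, 0.0], [0.996, -0.087, -0.0], [-0.0, 0.0, -1.0]]
force: [0.7, -0.2, -2.5]
width: 11.6
grip_force: 50.0
```

Request:
{"op": "apply_moves", "data": {
  "rows": [
    [0.0,[0,0,0.01],[0,0,0]],
    [0.0,[0,0,0],[0,0,0]]
  ]
}}

```text
t: 3.98
position: [519.5, -390.7, 343.0]
tool_rot: [[0.087, 0.996, 0.0], [0.996, -0.087, -0.0], [-0.0, 0.0, -1.0]]
force: [0.5, 0.1, -2.4]
width: 11.6
grip_force: 50.0
```

Run:
```python
from h import *
s=arm.read_state();print(np.round(s['position'],1),s['width'],np.round(s['force'],1),np.round(s['moment'],2))
for n in ['scene','side']:
  c=cam(n); 
  for P in [(519.7,-390.8,348),(524,-338,344),(528,-298,344)]: print(n,proj(c,P).round())
  p=proj(c,(524,-338,344)).astype(int); x0=max(p[0]-50,0);y0=max(p[1]-50,0)
  cr=cv2.resize(c['pixels'][y0:y0+150,x0:x0+100],None,fx=4,fy=4,interpolation=cv2.INTER_CUBIC); print(x0,y0,cr.shape)
  cv2.imwrite('pics/l_%s.png'%n,cr)
a,b=cv2.imread('pics/l_scene.png'),cv2.imread('pics/l_side.png'); h=min(a.shape[0],b.shape[0]); cv2.imwrite('pics/lift.png',np.hstack([a[:h],b[:h]]))
```

```text
[ 519.5 -390.7  343. ] 11.588602076115379 [ 0.5  0.1 -2.4] [-0.1  -0.06  0.02]
scene [377. 183.]
scene [360. 178.]
scene [347. 173.]
309 127 (600, 400, 3)
side [302. 100.]
side [296. 106.]
side [291. 110.]
246 55 (600, 400, 3)
```

View pics/lift.png

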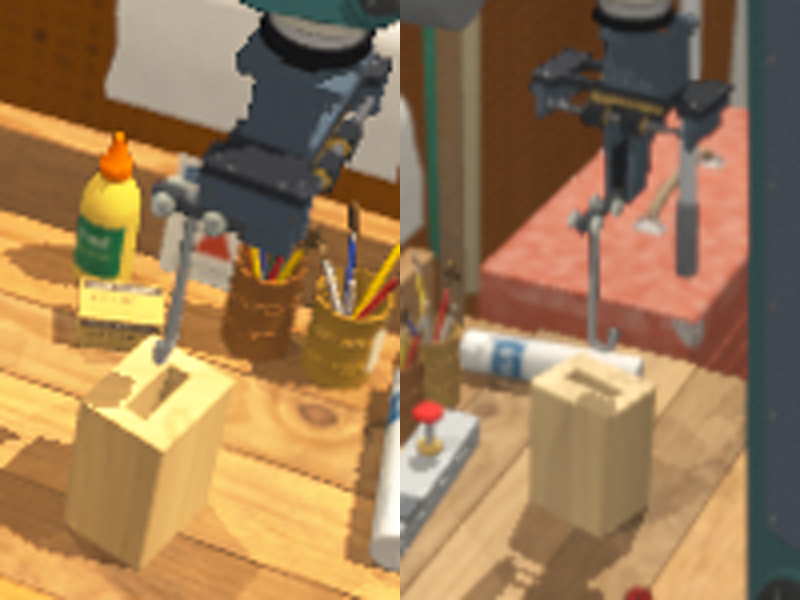

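Request:
{"op": "apply_moves", "data": {
  "rows": [
    [0.0,[-0.01,0.02,0.004],[0,0,0.02]],
    [0.0,[-0.014,0.045,0.006],[0,0,0.03]],
    [0.0,[-0.014,0.045,0.006],[0,0,0.03]],
    [0.0,[-0.014,0.045,0.006],[0,0,0.03]],
    [0.0,[-0.014,0.045,0.006],[0,0,0.03]]
  ]
}}

```text
t: 4.7
position: [452.2, -188.7, 370.2]
tool_rot: [[-0.054, 0.999, -0.001], [0.999, 0.054, 0.001], [0.001, -0.001, -1.0]]
force: [1.4, 0.5, -1.3]
width: 11.3
grip_force: 50.0
```

Request:
{"op": "apply_moves", "data": {
  "rows": [
    [0.0,[-0.014,0.045,0],[0,0,0.03]],
    [0.0,[0,0.035,0],[0,0,0]],
    [0.0,[0,0.01,0],[0,0,0]],
    [0.0,[0,0,0],[0,0,0]]
  ]
}}

```text
t: 5.2
position: [439.2, -100.3, 370.6]
tool_rot: [[-0.084, 0.996, -0.001], [0.996, 0.084, 0.0], [0.0, -0.001, -1.0]]
force: [-0.4, -0.2, -1.8]
width: 11.8
grip_force: 50.0
```

Run:
```python
from h import *
import pickle
s=arm.read_state();print(np.round(s['position'],1),np.round(s['tool_rot'],3).tolist(),np.round(s['qpos'],2))
W=cam('wrist');pickle.dump(W,open('pics/w3.pkl','wb'))
for P in [(527,-51,273),(529,4,313),(520,50,273)]: print(proj(W,P).round())
cv2.imwrite('pics/w3.png',cv2.resize(W['pixels'],(800,600),interpolation=cv2.INTER_CUBIC))
```

```text
[ 439.2 -100.3  370.6] [[-0.084, 0.996, -0.001], [0.996, 0.084, 0.0], [0.0, -0.001, -1.0]] [-0.28 -0.2   2.09 -0.    1.25 -0.36]
[365. 145.]
[401.  74.]
[377.  13.]
```

View pics/w3.png

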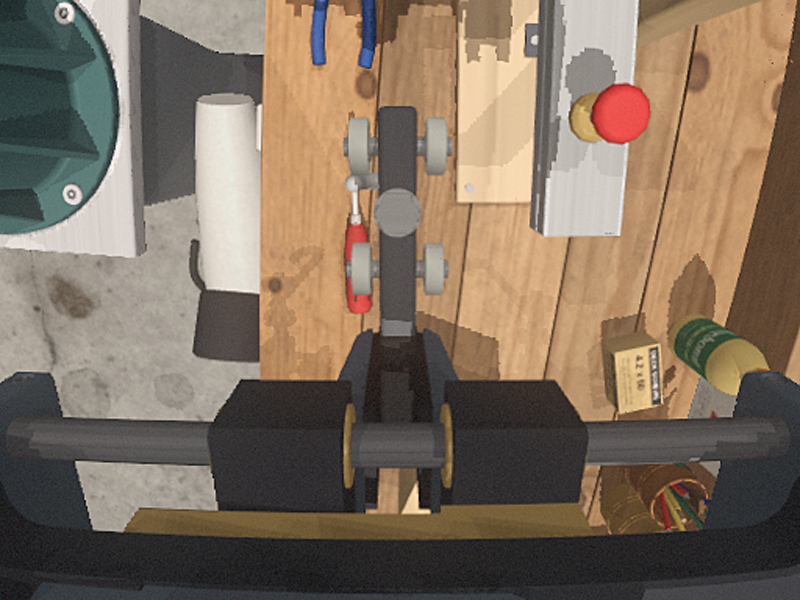

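```bash
cat > e.py <<'E'
from h import *
import pickle,sys
def rail(W,rows,c0,c1):
    g=W['pixels'].astype(float); hsv=cv2.cvtColor(W['pixels'],cv2.COLOR_BGR2HSV)
    L=[];R=[]
    for r in rows:
        m=(hsv[r,c0:c1,1]<45)&(hsv[r,c0:c1,2]>165); x=np.nonzero(m)[0]
        if len(x)<20: continue
        L.append(plane(W,c0+x[0]-.5,r,273)); R.append(plane(W,c0+x[-1]+.5,r,273))
    L=np.array(L);R=np.array(R); out=[]
    for A in (L,R):
        med=np.polyfit(A[:,1],A[:,0],1)
        for _ in range(3):
            d=A[:,0]-np.polyval(med,A[:,1]); k=abs(d)<1.5; med=np.polyfit(A[k,1],A[k,0],1)
        out.append((med,k.sum(),len(k)))
        print('yaw deg',-np.degrees(np.arctan(med[0])),'x at y=-51',np.polyval(med,-51),'x@y=240',np.polyval(med,240),k.sum(),len(k))
    return out
if __name__=='__main__':
    W=pickle.load(open('pics/w3.pkl','rb'));k=1.5625
    f=lambda x,y,z:plane(W,x/k,y/k,z).round(1)
    rail(W,range(2,148),335,420)
    print('mouth corners',f(544.5,236,273),f(621.5,236,273),'knob',f(621.5,113,313))
    s_p=np.array([439.2,-100.3,370.6]);R=np.array([[-0.084,0.996,0],[0.996,0.084,0],[0,0,-1.]])
    print('nose top pred px',proj(W,s_p+R@[94,0,-4])*k,'seen 398,107')
    print('foot edge', f(457,203,18),f(531,204,18))
E
python3 e.py
```

```text
yaw deg 2.1803186819799496 x at y=-51 510.528788143292 x@y=240 499.44980158244795 23 95
yaw deg 5.699589541262937 x at y=-51 554.4032993807431 x@y=240 525.3597434142904 94 95
mouth corners [514.  -57.1 273. ] [555.8 -53.2 273. ] knob [526.5   4.5 313. ]
nose top pred px [396.52040804 105.38304979] seen 398,107
foot edge [498.6 -69.2  18. ] [574.9 -63.3  18. ]
```

Request:
{"op": "apply_moves", "data": {
  "rows": [
    [0.0,[0,0.03,0],[0,0,0]],
    [0.0,[0,0.05,0],[0,0,0]],
    [0.0,[0,0.05,0],[0,0,0]],
    [0.0,[0,0.05,0],[0,0,0]],
    [0.0,[0,0.03,0],[0,0,0]]
  ]
}}

```text
t: 5.88
position: [439.7, 110.3, 370.8]
tool_rot: [[-0.083, 0.997, -0.001], [0.997, 0.083, -0.0], [-0.0, -0.001, -1.0]]
force: [0.5, -0.6, -2.0]
width: 11.3
grip_force: 50.0
```

Request:
{"op": "apply_moves", "data": {
  "rows": [
    [0.0,[0,0,0],[0,0,0]],
    [0.0,[0,0,0],[0,0,0]]
  ]
}}

```text
t: 6.12
position: [439.8, 108.3, 370.8]
tool_rot: [[-0.082, 0.997, -0.001], [0.997, 0.082, -0.0], [-0.0, -0.001, -1.0]]
force: [0.4, 0.2, -1.6]
width: 11.6
grip_force: 50.0
```

Run:
```python
from e import *
s=arm.read_state();print(np.round(s['position'],1),np.round(s['tool_rot'],3).tolist(),np.round(s['qpos'],2))
W=cam('wrist');pickle.dump(W,open('pics/w4.pkl','wb'))
for y in (20,60,100,140,180,220):
    c=[534-(y+55)*.095]; print(y,proj(W,(c[0]-21,y,273)).round(),proj(W,(c[0]+21,y,273)).round())
hsv=cv2.cvtColor(W['pixels'],cv2.COLOR_BGR2HSV)
for r in range(5,250,12):
    m=(hsv[r,320:440,1]<45)&(hsv[r,320:440,2]>165); print(r,''.join('#' if a else '.' for a in m))
```

```text
[439.8 108.3 370.8] [[-0.082, 0.997, -0.001], [0.997, 0.082, -0.0], [-0.0, -0.001, -1.0]] [ 0.19 -0.2   2.09 -0.    1.25  0.11]
20 [316. 288.] [359. 290.]
60 [318. 250.] [363. 252.]
100 [320. 208.] [367. 211.]
140 [323. 162.] [371. 167.]
180 [325. 113.] [376. 118.]
220 [327.  60.] [379.  66.]
5 ........................................................................................................................
17 ........................................................................................................................
29 ........................................................................................................................
41 ............#.........................#####################.............................................................
53 ......#.............#..................####################.............................................................
65 ........................................................................................................................
77 ........................#................##.................
[... 1109 characters left out ...]
####.......................................................................
197 ################################################........................................................................
209 ........................................................................................................................
221 .................#....###########...................................................................##.....##########...
233 ........................................................................................................................
245 .....................................######.............................................................................
```

Run:
```python
from e import *
W=pickle.load(open('pics/w4.pkl','rb')); hsv=cv2.cvtColor(W['pixels'],cv2.COLOR_BGR2HSV)
P=[]
def pts(W,rows,a,b):
    hsv=cv2.cvtColor(W['pixels'],cv2.COLOR_BGR2HSV); out=[]
    for r in rows:
        x=np.nonzero((hsv[r,a:b,1]<45)&(hsv[r,a:b,2]>165))[0]
        if len(x)>12: out.append(plane(W,a+x[-1]+.5,r,273))
    return np.array(out)
B=pts(W,list(range(38,58))+list(range(103,200)),320,440)
A=pts(pickle.load(open('pics/w3.pkl','rb')),range(75,148),335,420)
for n,Q in (('A',A),('B',B),('AB',np.vstack([A,B]))):
    p=np.polyfit(Q[:,1],Q[:,0],1); print(n,np.degrees(np.arctan(-p[0])),np.polyval(p,-55),np.polyval(p,Q[:,1].mean()),Q[:,1].min(),Q[:,1].max(),np.std(Q[:,0]-np.polyval(p,Q[:,1])))
```

```text
A 9.955168960242352 556.2989510625068 551.2924115434605 -49.966722069255084 -5.052257649501103 3.5552072220133777
B 5.761172120647688 554.8376856129125 532.5485377650414 111.28303095522999 240.68723417934055 0.2821688333597246
AB 5.613289347398466 554.2058803999349 538.867900924623 -49.966722069255084 240.68723417934055 2.1666387830489957
```

Request:
{"op": "apply_moves", "data": {
  "rows": [
    [0.0,[0,-0.03,0],[0,0,0.0185]],
    [0.0,[0,-0.05,0],[0,0,0]],
    [0.0,[0,-0.055,0],[0,0,0]],
    [0.0,[0,-0.055,0],[0,0,0]],
    [0.0,[0,-0.05,0],[0,0,0]]
  ]
}}

```text
t: 6.8
position: [439.0, -133.8, 371.3]
tool_rot: [[-0.099, 0.995, 0.001], [0.995, 0.099, -0.0], [-0.0, 0.001, -1.0]]
force: [0.4, 0.1, -2.3]
width: 11.4
grip_force: 50.0
```

Request:
{"op": "apply_moves", "data": {
  "rows": [
    [0.0,[0,-0.04,-0.01],[0,0,0]],
    [0.0,[0.035,0,-0.03],[0,0,0]],
    [0.0,[0.04,0,-0.03],[0,0,0]],
    [0.0,[0.03,0,-0.03],[0,0,0]],
    [0.0,[0,0,0],[0,0,0]]
  ]
}}

```text
t: 7.42
position: [544.4, -171.6, 268.5]
tool_rot: [[-0.1, 0.995, -0.004], [0.995, 0.1, 0.001], [0.002, -0.004, -1.0]]
force: [-0.9, 0.3, -1.7]
width: 11.5
grip_force: 50.0
```

Request:
{"op": "apply_moves", "data": {
  "rows": [
    [0.0,[0,0,-0.009],[0,0,0]],
    [0.0,[0,0,0],[0,0,0]]
  ]
}}

```text
t: 7.68
position: [543.9, -171.2, 262.3]
tool_rot: [[-0.101, 0.995, 0.0], [0.995, 0.101, -0.0], [-0.0, 0.0, -1.0]]
force: [-0.3, -0.1, -1.7]
width: 11.6
grip_force: 50.0
```

Run:
```python
from e import *
s=arm.read_state();print(np.round(s['position'],1),np.round(s['tool_rot'],4).tolist())
W=cam('wrist');pickle.dump(W,open('pics/w5.pkl','wb'))
S=cam('side');pickle.dump(S,open('pics/s5.pkl','wb'))
a=cv2.resize(W['pixels'][:190,180:330],None,fx=3,fy=3,interpolation=cv2.INTER_CUBIC)
p=proj(S,(538,-80,258)).astype(int);x0,y0=p[0]-40,p[1]-50;print(x0,y0)
b=cv2.resize(S['pixels'][y0:y0+114,x0:x0+70],None,fx=5,fy=5,interpolation=cv2.INTER_CUBIC)
print(a.shape,b.shape); cv2.imwrite('pics/m5.png',np.hstack([a,b]))
```

```text
[ 543.9 -171.2  262.3] [[-0.1006, 0.9949, 0.0001], [0.9949, 0.1006, -0.0001], [-0.0001, 0.0001, -1.0]]
222 107
(570, 450, 3) (570, 350, 3)
```

View pics/m5.png

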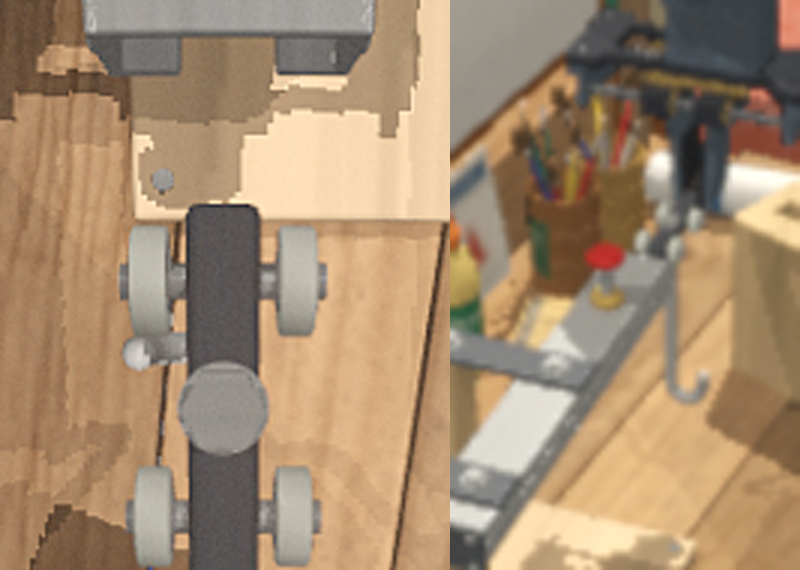

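Request:
{"op": "apply_moves", "data": {
  "rows": [
    [0.0,[0.0009,0,0],[0,0,0]],
    [0.0,[-0.001,0.01,0],[0,0,0]],
    [0.0,[-0.001,0.01,0],[0,0,0]],
    [0.0,[-0.0015,0.015,0],[0,0,0]],
    [0.0,[0,0,0],[0,0,0]]
  ]
}}

```text
t: 8.4
position: [541.9, -134.6, 262.1]
tool_rot: [[-0.103, 0.995, -0.0], [0.995, 0.103, 0.0], [0.0, -0.0, -1.0]]
force: [-0.2, -0.4, -1.9]
width: 11.5
grip_force: 50.0
```

Run:
```python
from e import *
s=arm.read_state();print(np.round(s['position'],1),np.round(s['force'],1),np.round(s['moment'],2))
```

```text
[ 541.9 -134.6  262.1] [-0.2 -0.4 -1.9] [-0.13 -0.13 -0.03]
```

Request:
{"op": "apply_moves", "data": {
  "rows": [
    [0.0,[-0.001,0.01,0],[0,0,0]],
    [0.0,[-0.001,0.01,0],[0,0,0]],
    [0.0,[-0.0015,0.015,0],[0,0,0]],
    [0.0,[-0.001,0.01,0],[0,0,0]],
    [0.0,[-0.0008,0.008,0],[0,0,0]]
  ]
}}

```text
t: 9.02
position: [536.7, -82.0, 262.1]
tool_rot: [[-0.102, 0.995, 0.0], [0.995, 0.102, 0.0], [0.0, 0.0, -1.0]]
force: [-0.3, -0.6, -2.5]
width: 11.7
grip_force: 50.0
```

Request:
{"op": "apply_moves", "data": {
  "rows": [
    [0.0,[0,0,0],[0,0,0]],
    [0.0,[0,0,-0.0015],[0,0,0]],
    [0.0,[0,0,-0.001],[0,0,0]],
    [0.0,[0,0,0],[0,0,0]]
  ]
}}

```text
t: 9.52
position: [536.7, -83.0, 259.4]
tool_rot: [[-0.101, 0.995, -0.0], [0.995, 0.101, 0.0], [0.0, -0.0, -1.0]]
force: [-0.0, -0.3, -1.9]
width: 11.6
grip_force: 50.0
```

Request:
{"op": "apply_moves", "data": {
  "rows": [
    [0.0,[0,0,-0.001],[0,0,0]],
    [0.0,[0,0,0],[0,0,0]]
  ]
}}

```text
t: 9.78
position: [536.9, -82.9, 259.0]
tool_rot: [[-0.101, 0.995, 0.0], [0.995, 0.101, -0.0], [-0.0, 0.0, -1.0]]
force: [-1.4, -0.4, 3.4]
width: 11.5
grip_force: 50.0
```

Run:
```python
from e import *
s=arm.read_state();print(np.round(s['position'],1),np.round(s['force'],1),np.round(s['moment'],2))
W=cam('wrist');S=cam('side');C=cam('scene')
a=cv2.resize(W['pixels'][:280,150:360],None,fx=2,fy=2,interpolation=cv2.INTER_CUBIC)[:560]
p=proj(S,(535,-40,230)).astype(int)
b=cv2.resize(S['pixels'][p[1]-40:p[1]+30,p[0]-35:p[0]+45],None,fx=4,fy=4,interpolation=cv2.INTER_CUBIC)
p=proj(C,(535,-40,230)).astype(int)
c=cv2.resize(C['pixels'][p[1]-35:p[1]+35,p[0]-35:p[0]+45],None,fx=4,fy=4,interpolation=cv2.INTER_CUBIC)
cv2.imwrite('pics/m6.png',np.hstack([a,np.vstack([b,c])]))
```

```text
[536.9 -82.9 259. ] [-1.4 -0.4  3.4] [-0.    0.36  0.16]
```

View pics/m6.png

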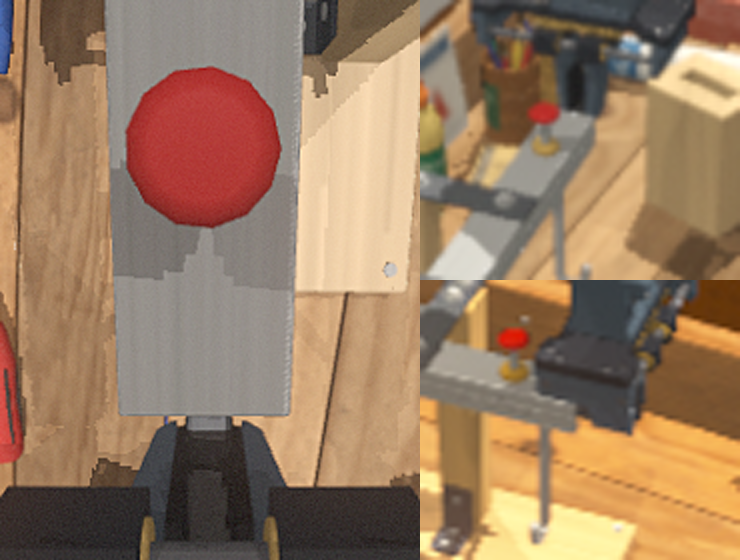

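Request:
{"op": "apply_moves", "data": {
  "rows": [
    [0.03,[0,0,0],[0,0,0]],
    [0.04,[0,0,0],[0,0,0]],
    [0.05,[0,0,0],[0,0,0]],
    [0.05,[0,0,0.01],[0,0,0]],
    [0.05,[0,0,0.04],[0,0,0]]
  ]
}}

```text
t: 10.55
position: [535.7, -82.6, 307.9]
tool_rot: [[-0.101, 0.995, -0.004], [0.995, 0.101, 0.001], [0.001, -0.003, -1.0]]
force: [0.5, -0.5, 0.9]
width: 49.9
grip_force: 0.0
```

Run:
```python
from e import *
s=arm.read_state();print(np.round(s['position'],1),np.round(s['force'],1),np.round(s['moment'],2),s['width'],np.round(s['qpos'],3))
W=cam('wrist');pickle.dump(W,open('pics/w7.pkl','wb'))
# side view: shank column search (dark thin line) at expected pixel
S=cam('side');pickle.dump(S,open('pics/s7.pkl','wb')); C=cam('scene');pickle.dump(C,open('pics/c7.pkl','wb'))
O=pickle.load(open('pics/s5.pkl','rb'))
for n,c in (('side',S),('scene',C)):
  for z in (200,180,160,145):
    p=proj(c,(530.4,-21.9,z)); r=int(round(p[1])); x=int(round(p[0]))
    print(n,z,p.round(1),cv2.cvtColor(c['pixels'],cv2.COLOR_BGR2HSV)[r,x-9:x+10,1].tolist())
```

```text
[535.7 -82.6 307.9] [ 0.5 -0.5  0.9] [-0.03 -0.08  0.04] 49.85340285374306 [-0.196  0.033  1.993 -0.     1.119 -0.297]
side 200 [256.7 180.2] [3, 3, 3, 13, 17, 18, 19, 20, 19, 46, 111, 118, 112, 111, 110, 113, 118, 121, 117]
side 180 [256.8 184.8] [18, 21, 19, 25, 71, 107, 111, 74, 29, 42, 104, 117, 117, 120, 112, 108, 109, 111, 112]
side 160 [256.9 189.3] [21, 54, 103, 111, 108, 106, 105, 75, 32, 34, 100, 110, 107, 108, 108, 108, 108, 108, 107]
side 145 [257.  192.7] [106, 108, 108, 109, 111, 114, 116, 85, 32, 39, 98, 111, 112, 113, 109, 106, 108, 113, 112]
scene 200 [262.4 182.1] [156, 156, 157, 159, 153, 153, 154, 153, 123, 63, 46, 95, 150, 165, 164, 163, 162, 162, 163]
scene 180 [262.4 186.6] [142, 144, 145, 145, 144, 147, 146, 146, 134, 72, 49, 116, 154, 160, 157, 157, 152, 151, 158]
scene 160 [262.4 191.1] [155, 155, 153, 153, 150, 146, 145, 146, 134, 74, 52, 116, 147, 150, 149, 149, 153, 155, 156]
scene 145 [262.4 194.3] [95, 95, 100, 103, 101, 107, 121, 132, 129, 72, 55, 110, 148, 153, 153, 152, 152, 153, 153]
```

Request:
{"op": "apply_moves", "data": {
  "rows": [
    [0.06,[0,0,0.05],[0,0,0.17]],
    [0.06,[-0.02,0.01,0.02],[0,0,0.18]],
    [0.06,[-0.02,0.01,0],[0,0,0.18]],
    [0.06,[-0.02,0.01,0],[0,0,0.18]],
    [0.06,[-0.01,0.01,0],[0,0,0.18]]
  ]
}}

```text
t: 11.32
position: [465.7, -42.5, 378.1]
tool_rot: [[-0.84, 0.543, -0.001], [0.543, 0.84, 0.0], [0.0, -0.0, -1.0]]
force: [0.1, -0.3, -0.2]
width: 60.2
grip_force: 0.0
```

Request:
{"op": "apply_moves", "data": {
  "rows": [
    [0.06,[0,0.01,0],[0,0,0.18]],
    [0.06,[0,0.01,0],[0,0,0.18]],
    [0.06,[0,0,0],[0,0,0.18]],
    [0.06,[0,0,0],[0,0,0.14]],
    [0.06,[0,0,0],[0,0,0]]
  ]
}}

```text
t: 11.95
position: [466.6, -22.7, 378.2]
tool_rot: [[-0.995, -0.1, -0.001], [-0.1, 0.995, 0.0], [0.001, 0.0, -1.0]]
force: [-0.3, -0.4, -0.3]
width: 60.2
grip_force: 0.0
```

Run:
```python
from e import *
s=arm.read_state();print(np.round(s['position'],1),np.round(s['qpos'],3),np.round(s['tool_rot'],3).tolist())
```

```text
[466.6 -22.7 378.2] [-0.099 -0.174  2.057  0.     1.26  -1.769] [[-0.995, -0.1, -0.001], [-0.1, 0.995, 0.0], [0.001, 0.0, -1.0]]
```

Request:
{"op": "apply_moves", "data": {
  "rows": [
    [0.06,[0,0,0],[0.0158,-0.156,0]],
    [0.06,[0,0,0],[0.0158,-0.156,0]],
    [0.06,[0,0,0],[0.0158,-0.156,0]],
    [0.06,[0,0,0],[0.0158,-0.156,0]],
    [0.06,[0,0,0],[0.0158,-0.156,0]]
  ]
}}

```text
t: 12.58
position: [466.5, -23.1, 378.8]
tool_rot: [[-0.701, -0.097, 0.706], [-0.067, 0.995, 0.07], [-0.71, 0.002, -0.704]]
force: [1.1, 0.9, 0.6]
width: 60.0
grip_force: 0.0
```

Run:
```python
from e import *
s=arm.read_state();print(np.round(s['position'],1),np.round(s['qpos'],3),np.round(s['tool_rot'],3).tolist())
```

```text
[466.5 -23.1 378.8] [-0.225 -0.513  2.419  0.47   0.521 -2.215] [[-0.701, -0.097, 0.706], [-0.067, 0.995, 0.07], [-0.71, 0.002, -0.704]]
```

Request:
{"op": "apply_moves", "data": {
  "rows": [
    [0.06,[0,0,-0.04],[0,0,0]],
    [0.06,[0,0,-0.05],[0,0,0]],
    [0.06,[0,0,-0.04],[0,0,0]],
    [0.06,[0,0,0],[0,0,0]]
  ]
}}

```text
t: 13.08
position: [462.9, -28.4, 257.1]
tool_rot: [[-0.71, -0.107, 0.696], [-0.067, 0.994, 0.085], [-0.701, 0.013, -0.713]]
force: [0.1, -0.8, 0.8]
width: 60.0
grip_force: 0.0
```

Run:
```python
from e import *
s=arm.read_state();print(np.round(s['position'],1),np.round(s['qpos'],3),np.round(s['tool_rot'],3).tolist())
```

```text
[462.9 -28.4 257.1] [-0.256 -0.304  2.535  1.007  0.311 -2.812] [[-0.71, -0.107, 0.696], [-0.067, 0.994, 0.085], [-0.701, 0.013, -0.713]]
```

```bash
cat > k.py <<'E'
import numpy as np
from scipy.optimize import least_squares
from scipy.spatial.transform import Rotation as Ro
R=lambda ax,a:Ro.from_euler(ax,a).as_matrix()
Q=np.array([[-1.137,.379,1.734,0,1.028,-.033],[-.69,.19,1.83,0,1.12,-.37],[-.28,-.2,2.09,0,1.25,-.36],[.19,-.2,2.09,0,1.25,.11],[-.196,.033,1.993,0,1.119,-.297],[-.099,-.174,2.057,0,1.26,-1.769],[-.225,-.513,2.419,.47,.521,-2.215],[-.256,-.304,2.535,1.007,.311,-2.812]])
P=np.array([[315.02,-625.12,224.93],[499,-384.4,299.4],[439.2,-100.3,370.6],[439.8,108.3,370.8],[535.7,-82.6,307.9],[466.6,-22.7,378.2],[466.5,-23.1,378.8],[462.9,-28.4,257.1]])
def fk(q,g):
    a1,e,d1,A,a3,B,L=g
    R3=R('z',q[0])@R('y',q[1]+q[2]); R5=R3@R('z',q[3])@R('y',q[4])
    p=R('z',q[0])@([a1,e,d1]+R('y',q[1])@[0,0,A])+R3@[a3,0,B]+R5@[0,0,L]
    return p,R5@R('z',q[5])
w=np.array([1,.2,.2,.2,1,1,1,1])[:,None]
fit=least_squares(lambda g:((np.array([fk(q,g)[0] for q in Q])-P)*w).ravel(),[0,0,400,600,0,500,250]); g=fit.x
lo=np.array([-2.77,-.74,0,-1.06,.31,-3.08]);hi=np.array([2.77,2.19,2.66,4.2,2.87,3.08])
C=fk(Q[0],g)[1].T@np.array([[0.893,0.45,0],[0.45,-0.893,0],[0,0,-1]])
def ik(p,Rt,q0,m=.03):
    f=lambda q:np.r_[(fk(q,g)[0]-p)/100,Ro.from_matrix(Rt.T@fk(q,g)[1]@C).as_rotvec()]
    s=least_squares(f,np.clip(q0,lo+m+.001,hi-m-.001),bounds=(lo+m,hi-m)); return s.x,np.linalg.norm(s.fun)
if __name__=='__main__':
    print(g.round(1),np.abs(fit.fun).max().round(2),C.round(2).tolist())
    print(np.round(fk(Q[7],g)[1]@C,3).tolist())
    u=np.array([-.1004,.995,0]);pp=np.array([.995,.1004,0]);z=np.array([0,0,1.])
    m=np.array([533.5,-55.2,0])
    for side in (1,-1):
     for tilt in (25,30,35,40,45,50,55,60,65,70):
      t=np.radians(tilt); tz=np.sin(t)*pp-np.cos(t)*z; ty=u*side; Rt=np.stack([np.cross(ty,tz),ty,tz],1)
      out=[]
      for back,s in ((70,33.5),(0,33.5),(0,140),(0,255),(70,255)):
        p=m+u*s+z*145+tz*(4-back); best=(None,9)
        for q0 in ([-.1,-.1,2.3,0,.6,-2*side],[-.1,-.1,2.2,3.1,.6,1.2*side],[-.1,-.1,2.4,1.5,.5,-2.5],[-.1,0,2.2,3.1,.6,-1.5*side]):
            q,e=ik(p,Rt,np.array(q0)); 
            if e<best[1]: best=(q,e)
        out.append(f"{best[1]:.2f} {best[0].round(1).tolist() if best[1]<.02 else ''}")
      print(side,tilt,out)
E
python3 k.py
```

```text
[2.000e-01 2.330e+01 3.184e+02 5.502e+02 4.120e+01 6.036e+02 2.577e+02] 0.47 [[-0.0, -1.0, 0.0], [1.0, -0.0, 0.0], [-0.0, 0.0, 1.0]]
[[-0.71, -0.108, 0.696], [-0.068, 0.994, 0.085], [-0.701, 0.013, -0.713]]
1 25 ['0.00 [-0.1, -0.1, 2.3, 0.3, 0.4, -2.0]', '0.04 ', '0.06 ', '0.03 ', '0.00 [0.4, -0.0, 2.3, -0.3, 0.4, -1.0]']
1 30 ['0.00 [-0.2, -0.1, 2.4, 0.4, 0.3, -2.2]', '0.11 ', '0.15 ', '0.09 ', '0.00 [0.4, -0.0, 2.4, -0.5, 0.4, -0.8]']
1 35 ['0.06 ', '0.14 ', '0.23 ', '0.12 ', '0.05 ']
1 40 ['0.09 ', '0.10 ', '0.14 ', '0.09 ', '0.09 ']
1 45 ['0.06 ', '0.03 ', '0.06 ', '0.02 [0.4, 0.2, 2.4, 4.0, 0.3, 1.0]', '0.07 ']
1 50 ['0.00 [-0.2, -0.1, 2.6, 2.3, 0.3, 2.2]', '0.00 [-0.2, 0.2, 2.5, 2.6, 0.4, 1.9]', '0.00 [0.1, 0.2, 2.5, 3.2, 0.4, 1.5]', '0.00 [0.5, 0.2, 2.4, 3.8, 0.4, 1.2]', '0.00 [0.5, -0.0, 2.5, 4.1, 0.4, 0.9]']
1 55 ['0.00 [-0.3, -0.0, 2.6, 2.5, 0.5, 2.0]', '0.00 [-0.2, 0.2, 2.5, 2.7, 0.6, 1.8]', '0.00 [0.1, 0.2, 2.5, 3.2, 0.5, 1.6]', '0.00 [0.5, 0.2, 2.5, 3.7, 0.6, 1.3]', '0.00 [0.5, 0.0, 2.6, 3.9, 0.5, 1.1]']
1 60 ['0.03 ', '0.00 [-0.2, 0.3, 2.5, 2.7, 0.7, 1.7]', '0.00 [0.1, 
[... 1119 characters left out ...]
 -1.2]', '0.00 [-0.2, 0.2, 2.5, 2.7, 0.6, -1.3]', '0.00 [0.1, 0.2, 2.5, 3.2, 0.5, -1.6]', '0.00 [0.5, 0.2, 2.5, 3.7, 0.6, -1.9]', '0.00 [0.5, 0.0, 2.6, 3.9, 0.5, -2.0]']
-1 60 ['0.03 ', '0.00 [-0.2, 0.3, 2.5, 2.7, 0.7, -1.4]', '0.00 [0.1, 0.2, 2.5, 3.2, 0.7, -1.6]', '0.00 [0.5, 0.3, 2.5, 3.7, 0.7, -1.8]', '0.00 [0.6, 0.1, 2.6, 3.8, 0.7, -1.9]']
-1 65 ['0.09 ', '0.00 [-0.2, 0.3, 2.5, 2.8, 0.9, -1.4]', '0.00 [0.1, 0.3, 2.6, 3.2, 0.8, -1.6]', '0.00 [0.5, 0.3, 2.5, 3.6, 0.8, -1.7]', '0.00 [0.6, 0.2, 2.6, 3.8, 0.8, -1.8]']
-1 70 ['0.13 ', '0.00 [-0.2, 0.4, 2.5, 2.8, 1.0, -1.5]', '0.00 [0.1, 0.4, 2.6, 3.2, 1.0, -1.6]', '0.00 [0.5, 0.4, 2.5, 3.6, 1.0, -1.7]', '0.00 [0.6, 0.3, 2.6, 3.7, 1.0, -1.7]']
```

```bash
cat > plan.py <<'E'
from k import *
from rig import arm
u=np.array([-.1004,.995,0]);pp=np.array([.995,.1004,0]);z=np.array([0,0,1.]); m=np.array([533.5,-55.2,0])
def pose(s,h,back,tilt=55,side=-1):
    t=np.radians(tilt); tz=np.sin(t)*pp-np.cos(t)*z; ty=u*side
    return m+u*s+z*h+tz*(4-back), np.stack([np.cross(ty,tz),ty,tz],1)
def rows(q0,q1,n,w):
    prev=fk(q0,g); out=[]
    for i in range(1,n+1):
        c=fk(q0+(q1-q0)*i/n,g); d=(c[0]-prev[0])/1000; r=Ro.from_matrix(c[1]@prev[1].T).as_rotvec(); prev=c
        out.append([w,d.round(4).tolist(),r.round(3).tolist()])
    return out
E
python3 - <<'E'
from plan import *
import json
s=arm.read_state(); q0=np.array(s['qpos'])
p,R_=pose(33.5,145,65); q1,e=ik(p,R_,np.array([-.3,0,2.6,2.5,.5,-1.2]),.04); print(q0.round(3),q1.round(3),e,p.round(1),np.abs(fk(q0,g)[0]-s['position']).max())
r=rows(q0,q1,20,.06)
for i in range(0,20,5): print(json.dumps(r[i:i+5]))
for i in range(0,21,4): print(fk(q0+(q1-q0)*i/20,g)[0].round(),fk(q0+(q1-q0)*i/20,g)[1][:,2].round(2))
E
```

```text
[-0.256 -0.304  2.535  1.007  0.311 -2.812] [-0.26   0.004  2.605  2.477  0.487 -1.179] 8.566346049435385e-13 [480.4 -26.9 180. ] 0.20600458217484174
[[0.06, [0.0001, 0.0049, -0.0056], [0.123, 0.014, -0.098]], [0.06, [0.0003, 0.0046, -0.0052], [0.122, 0.016, -0.099]], [0.06, [0.0005, 0.0042, -0.0048], [0.122, 0.017, -0.099]], [0.06, [0.0007, 0.0038, -0.0045], [0.121, 0.017, -0.1]], [0.06, [0.0008, 0.0034, -0.0042], [0.12, 0.018, -0.1]]]
[[0.06, [0.001, 0.0029, -0.0039], [0.12, 0.019, -0.101]], [0.06, [0.0011, 0.0024, -0.0037], [0.119, 0.019, -0.101]], [0.06, [0.0013, 0.0019, -0.0035], [0.119, 0.019, -0.102]], [0.06, [0.0014, 0.0013, -0.0033], [0.118, 0.019, -0.102]], [0.06, [0.0014, 0.0007, -0.0032], [0.118, 0.019, -0.102]]]
[[0.06, [0.0015, 0.0001, -0.0032], [0.117, 0.019, -0.103]], [0.06, [0.0014, -0.0006, -0.0032], [0.117, 0.019, -0.103]], [0.06, [0.0014, -0.0012, -0.0032], [0.116, 0.018, -0.103]], [0.06, [0.0013, -0.0019, -0.0032], [0.116, 0.017, -0.104]], [0.06, [0.0012, -0.0025, -0.0033], [0.115, 0.016, -0.104]]]
[[0.06, [0.001, -0.0032, -0.0035], [0.115, 0.015, -0.105]], [0.06, [0.0007, -0.0038, -0.0036], [0.114, 0.013, -0.105]], [0.06, [0.0004, -0.0045, -0.0038], [0.113, 0.012, -0.106]], [0.06, [0.0001, -0.0051, -0.004], [0.112, 0.01, -0.106]], [0.06, [-0.0003, -0.0056, -0.0043], [0.111, 0.008, -0.107]]]
[463. -28. 257.] [ 0.7   0.08 -0.71]
[465. -11. 237.] [ 0.7   0.15 -0.7 ]
[469.  -0. 222.] [ 0.72  0.19 -0.67]
[475.   1. 209.] [ 0.75  0.2  -0.63]
[479.  -8. 196.] [ 0.79  0.16 -0.59]
[480. -27. 180.] [ 0.82  0.08 -0.57]
```

Request:
{"op": "apply_moves", "data": {
  "rows": [
    [0.06,[0,0.005,-0.0055],[0.123,0.014,-0.098]],
    [0.06,[0.0005,0.0045,-0.005],[0.122,0.016,-0.099]],
    [0.06,[0.0005,0.004,-0.005],[0.122,0.017,-0.099]],
    [0.06,[0.0005,0.004,-0.0045],[0.121,0.017,-0.1]],
    [0.06,[0.001,0.0035,-0.004],[0.12,0.018,-0.1]]
  ]
}}

```text
t: 13.7
position: [467.4, -7.1, 237.0]
tool_rot: [[-0.602, 0.373, 0.706], [0.653, 0.74, 0.165], [-0.461, 0.56, -0.689]]
force: [-0.4, 0.3, -0.7]
width: 59.7
grip_force: 0.0
```

Run:
```python
from rig import arm
import numpy as np
s=arm.read_state();print(np.round(s['position'],1),np.round(s['qpos'],3),np.round(s['tool_rot'],3).tolist())
```

```text
[467.4  -7.1 237. ] [-0.253 -0.234  2.549  1.361  0.351 -2.382] [[-0.602, 0.373, 0.706], [0.653, 0.74, 0.165], [-0.461, 0.56, -0.689]]
```

Following the joint path as planned.

Request:
{"op": "apply_moves", "data": {
  "rows": [
    [0.06,[0.001,0.003,-0.004],[0.12,0.019,-0.101]],
    [0.06,[0.001,0.0025,-0.0035],[0.119,0.019,-0.101]],
    [0.06,[0.0013,0.002,-0.0035],[0.119,0.019,-0.102]],
    [0.06,[0.0014,0.0013,-0.0033],[0.118,0.019,-0.102]],
    [0.06,[0.0014,0.0007,-0.003],[0.118,0.019,-0.102]]
  ]
}}

```text
t: 14.32
position: [473.5, 2.6, 219.7]
tool_rot: [[-0.184, 0.651, 0.737], [0.979, 0.052, 0.199], [0.091, 0.757, -0.647]]
force: [-0.3, 0.3, 0.7]
width: 60.1
grip_force: 0.0
```

Request:
{"op": "apply_moves", "data": {
  "rows": [
    [0.06,[0.0015,0,-0.003],[0.117,0.019,-0.103]],
    [0.06,[0.0014,-0.0006,-0.003],[0.117,0.019,-0.103]],
    [0.06,[0.0014,-0.0012,-0.003],[0.116,0.018,-0.103]],
    [0.06,[0.0013,-0.002,-0.003],[0.116,0.017,-0.104]],
    [0.06,[0.0012,-0.0025,-0.0033],[0.115,0.016,-0.104]]
  ]
}}

```text
t: 14.95
position: [480.6, -3.6, 204.5]
tool_rot: [[0.311, 0.545, 0.779], [0.729, -0.663, 0.172], [0.61, 0.514, -0.603]]
force: [0.9, -0.1, 0.1]
width: 59.7
grip_force: 0.0
```

Run:
```python
from plan import *
import json
s=arm.read_state();q0=np.array(s['qpos']);print(np.round(s['position'],1),q0.round(3))
p,R_=pose(33.5,145,65); q1,e=ik(p,R_,np.array([-.3,0,2.6,2.5,.5,-1.2]),.04)
print(json.dumps(rows(q0,q1,5,.06)),q1.round(3))
```

```text
[480.6  -3.6 204.5] [-0.252 -0.087  2.582  2.084  0.427 -1.552]
[[0.06, [0.0005, -0.0031, -0.0046], [0.116, 0.015, -0.104]], [0.06, [0.0003, -0.0039, -0.0047], [0.114, 0.013, -0.105]], [0.06, [0.0, -0.0047, -0.0049], [0.113, 0.012, -0.106]], [0.06, [-0.0004, -0.0054, -0.0051], [0.112, 0.01, -0.107]], [0.06, [-0.0008, -0.0062, -0.0053], [0.11, 0.008, -0.108]]] [-0.26   0.004  2.605  2.477  0.487 -1.179]
```

Request:
{"op": "apply_moves", "data": {
  "rows": [
    [0.06,[0.0005,-0.003,-0.0045],[0.116,0.015,-0.104]],
    [0.06,[0.0003,-0.004,-0.0047],[0.114,0.013,-0.105]],
    [0.06,[0,-0.0047,-0.005],[0.113,0.012,-0.106]],
    [0.06,[-0.0004,-0.0054,-0.005],[0.112,0.01,-0.107]],
    [0.06,[-0.0008,-0.006,-0.0053],[0.11,0.008,-0.108]]
  ]
}}

```text
t: 15.58
position: [480.5, -26.6, 180.0]
tool_rot: [[0.571, 0.101, 0.815], [0.056, -0.995, 0.084], [0.819, -0.002, -0.574]]
force: [0.3, -0.0, 0.3]
width: 59.9
grip_force: 0.0
```

Request:
{"op": "apply_moves", "data": {
  "rows": [
    [0.06,[0,0,0],[0,0,0]],
    [0.06,[0,0,0],[0,0,0]]
  ]
}}

```text
t: 15.82
position: [479.8, -26.8, 179.3]
tool_rot: [[0.572, 0.106, 0.814], [0.066, -0.994, 0.083], [0.818, 0.007, -0.576]]
force: [0.6, 0.5, 0.1]
width: 59.8
grip_force: 0.0
```

```bash
cat > d.py <<'E'
from plan import *
from h import cam,proj,ray,plane,tri,cv2
def delta(s_,h,back):
    s=arm.read_state(); p,R_=pose(s_,h,back); T=np.array(s['tool_rot'])
    print('pos',np.round(s['position'],1),'q',np.round(s['qpos'],2),'F',np.round(s['force'],1),'w',round(s['width'],1))
    print('shift',(p-s['position']).round(1),'turn',Ro.from_matrix(R_@T.T).as_rotvec().round(3))
def shank(zs=(185,175,165,155)):
    # low-saturation strip of the shank in both fixed views, as triangulated x,y
    S,C=cam('side'),cam('scene'); return S,C
E
python3 - <<'E'
from d import *
delta(33.5,145,65)
S,C=shank()
import pickle
out=[]
for n,c in (('side',S),('scene',C)):
  hs=cv2.cvtColor(c['pixels'],cv2.COLOR_BGR2HSV)[...,1].astype(float)
  for z_ in (210,190,170,150):
    q=proj(c,(530.4,-21.9,z_)); r=int(round(q[1])); x=int(round(q[0])); print(n,z_,q.round(1),hs[r,x-6:x+7].astype(int).tolist())
E
```

```text
pos [479.8 -26.8 179.3] q [-0.26  0.    2.6   2.47  0.49 -1.18] F [0.6 0.5 0.1] w 59.8
shift [ 0.6 -0.1  0.7] turn [ 0.007 -0.002 -0.006]
side 210 [256.6 177.9] [15, 13, 15, 19, 18, 18, 46, 103, 112, 116, 113, 109, 106]
side 190 [256.7 182.5] [19, 20, 42, 94, 63, 28, 43, 101, 108, 110, 113, 115, 115]
side 170 [256.8 187.1] [93, 111, 108, 105, 76, 33, 38, 105, 118, 116, 108, 108, 108]
side 150 [257.  191.6] [105, 106, 110, 113, 87, 32, 41, 98, 108, 110, 110, 93, 10]
scene 210 [262.4 179.8] [163, 162, 155, 152, 152, 122, 58, 39, 114, 153, 158, 158, 157]
scene 190 [262.4 184.4] [154, 156, 154, 155, 154, 124, 66, 40, 100, 155, 160, 158, 157]
scene 170 [262.4 188.9] [141, 143, 140, 138, 137, 130, 70, 41, 117, 145, 152, 153, 153]
scene 150 [262.4 193.3] [124, 135, 133, 134, 120, 60, 63, 57, 60, 58, 61, 145, 151]
```

Request:
{"op": "apply_moves", "data": {
  "rows": [
    [0.06,[0.0136,0.0014,-0.009],[0,0,0]],
    [0.06,[0.0136,0.0014,-0.0096],[0,0,0]],
    [0.06,[0.0136,0.0014,-0.0096],[0,0,0]],
    [0.06,[0.0128,0.0011,-0.0085],[0,0,0]],
    [0.06,[0,0,0],[0,0,0]]
  ],
  "grip_force": 10
}}

```text
t: 16.55
position: [533.1, -21.6, 141.3]
tool_rot: [[0.574, 0.105, 0.813], [0.065, -0.995, 0.082], [0.817, 0.006, -0.577]]
force: [-0.4, 0.3, -0.6]
width: 60.1
grip_force: 0.0
```

Request:
{"op": "apply_moves", "data": {
  "rows": [
    [0.03,[0,0,0],[0,0,0]],
    [0.0,[0,0,0],[0,0,0]],
    [0.0,[0,0,0],[0,0,0]],
    [0.0,[0,0,0],[0,0,0]]
  ]
}}

```text
t: 17.05
position: [532.6, -22.0, 141.7]
tool_rot: [[0.573, 0.103, 0.813], [0.064, -0.995, 0.081], [0.817, 0.006, -0.577]]
force: [0.5, 0.2, -0.6]
width: 23.0
grip_force: 0.0
```

Run:
```python
from d import *
delta(33.5,145,0)
```

```text
pos [532.6 -22.  141.7] q [-0.2   0.21  2.51  2.66  0.56 -1.34] F [ 0.5  0.2 -0.6] w 23.0
shift [0.8 0.5 1. ] turn [ 0.006 -0.003 -0.003]
```

Request:
{"op": "apply_moves", "data": {
  "rows": [
    [0.0,[0,0,0],[0,0,0]],
    [0.0,[0,0,0],[0,0,0]],
    [0.0,[-0.0005,0.005,0],[0,0,0]],
    [0.0,[-0.0015,0.015,0],[0,0,0]],
    [0.0,[-0.002,0.02,0],[0,0,0]]
  ]
}}

```text
t: 17.68
position: [528.5, 18.4, 141.5]
tool_rot: [[0.574, 0.102, 0.813], [0.063, -0.995, 0.08], [0.817, 0.006, -0.577]]
force: [-1.1, -0.8, 1.1]
width: 9.7
grip_force: 10.0
```

Request:
{"op": "apply_moves", "data": {
  "rows": [
    [0.0,[-0.002,0.02,0],[0,0,0]],
    [0.0,[-0.002,0.02,0],[0,0,0]],
    [0.0,[-0.002,0.02,0],[0,0,0]],
    [0.0,[-0.002,0.02,0],[0,0,0]],
    [0.0,[0,0,0],[0,0,0]]
  ]
}}

```text
t: 18.3
position: [520.3, 99.4, 141.5]
tool_rot: [[0.573, 0.105, 0.813], [0.065, -0.994, 0.083], [0.817, 0.006, -0.577]]
force: [-0.6, 0.5, 1.8]
width: 9.7
grip_force: 10.0
```

Run:
```python
from d import *
delta(33.5+120,145,0)
```

```text
pos [520.3  99.4 141.5] q [ 0.17  0.2   2.52  3.26  0.53 -1.64] F [-0.6  0.5  1.8] w 9.7
shift [ 1.  -1.6  1.2] turn [ 0.006 -0.003 -0.005]
```

Request:
{"op": "apply_moves", "data": {
  "rows": [
    [0.0,[-0.001,0.01,0],[0,0,0]],
    [0.0,[-0.002,0.02,0],[0,0,0]],
    [0.0,[-0.002,0.02,0],[0,0,0]],
    [0.0,[-0.002,0.02,0],[0,0,0]],
    [0.0,[-0.0015,0.015,0],[0,0,0]]
  ]
}}

```text
t: 18.92
position: [512.2, 183.3, 141.7]
tool_rot: [[0.573, 0.103, 0.813], [0.064, -0.995, 0.081], [0.817, 0.006, -0.576]]
force: [-1.9, -0.7, 3.3]
width: 9.5
grip_force: 10.0
```

Request:
{"op": "apply_moves", "data": {
  "rows": [
    [0.0,[-0.0004,0.004,0],[0,0,0]],
    [0.0,[-0.0004,0.004,0],[0,0,0]],
    [0.0,[-0.0002,0.002,0],[0,0,0]],
    [0.0,[0,0,0],[0,0,0]]
  ]
}}

```text
t: 19.42
position: [511.3, 192.9, 141.6]
tool_rot: [[0.573, 0.103, 0.813], [0.064, -0.995, 0.081], [0.817, 0.006, -0.577]]
force: [-2.3, -0.2, 5.2]
width: 9.2
grip_force: 10.0
```

Run:
```python
from d import *
delta(33.5+221.5,145,0)
```

```text
pos [511.3 192.9 141.6] q [ 0.45  0.23  2.47  3.7   0.56 -1.86] F [-2.3 -0.2  5.2] w 9.2
shift [-0.1  6.   1.1] turn [ 0.006 -0.003 -0.003]
```

Request:
{"op": "apply_moves", "data": {
  "rows": [
    [0.0,[-0.0002,0.002,0],[0,0,0]],
    [0.0,[-0.0002,0.002,0],[0,0,0]],
    [0.0,[0,0,0],[0,0,0]]
  ]
}}

```text
t: 19.8
position: [510.8, 197.0, 141.6]
tool_rot: [[0.573, 0.103, 0.813], [0.064, -0.995, 0.081], [0.817, 0.006, -0.577]]
force: [-2.7, -0.4, 5.5]
width: 9.6
grip_force: 10.0
```

Request:
{"op": "apply_moves", "data": {
  "rows": [
    [0.0,[-0.0002,0.002,0],[0,0,0]],
    [0.0,[0,0,0],[0,0,0]]
  ]
}}

```text
t: 20.05
position: [510.6, 198.9, 141.6]
tool_rot: [[0.573, 0.103, 0.813], [0.064, -0.995, 0.081], [0.817, 0.006, -0.577]]
force: [-1.6, -2.6, 5.7]
width: 9.7
grip_force: 10.0
```

Request:
{"op": "apply_moves", "data": {
  "rows": [
    [0.0,[-0.0002,0.002,0],[0,0,0]],
    [0.0,[0,0,0],[0,0,0]]
  ]
}}

```text
t: 20.3
position: [510.5, 200.6, 141.6]
tool_rot: [[0.573, 0.102, 0.813], [0.063, -0.995, 0.08], [0.817, 0.005, -0.576]]
force: [-1.9, -5.0, 6.5]
width: 10.3
grip_force: 10.0
```

Request:
{"op": "apply_moves", "data": {
  "rows": [
    [0.0,[-0.0002,0.002,0],[0,0,0]],
    [0.0,[0,0,0],[0,0,0]],
    [0.0,[0,0,0],[0,0,0]]
  ]
}}

```text
t: 20.68
position: [510.4, 202.5, 141.8]
tool_rot: [[0.573, 0.101, 0.814], [0.063, -0.995, 0.08], [0.817, 0.005, -0.576]]
force: [-1.4, -6.1, 8.5]
width: 10.4
grip_force: 10.0
```

Request:
{"op": "apply_moves", "data": {
  "rows": [
    [0.0,[0.0002,-0.0025,0],[0,0,0]],
    [0.0,[0,0,0],[0,0,0]],
    [0.02,[0,0,0],[0,0,0]],
    [0.03,[0,0,0],[0,0,0]],
    [0.05,[0,0,0],[0,0,0]]
  ]
}}

```text
t: 21.3
position: [510.2, 200.6, 141.3]
tool_rot: [[0.574, 0.103, 0.812], [0.064, -0.995, 0.081], [0.816, 0.006, -0.577]]
force: [-0.2, -0.2, 0.3]
width: 37.0
grip_force: 0.0
```

Request:
{"op": "apply_moves", "data": {
  "rows": [
    [0.06,[0,0,0],[0,0,0]],
    [0.06,[0,0,0],[0,0,0]],
    [0.06,[0,0,0],[0,0,0]]
  ]
}}

```text
t: 21.68
position: [510.3, 200.6, 141.5]
tool_rot: [[0.573, 0.103, 0.813], [0.064, -0.995, 0.081], [0.817, 0.006, -0.577]]
force: [-0.3, -0.1, 0.6]
width: 59.5
grip_force: 0.0
```

Run:
```python
from d import *
delta(33.5+221.5,145,65)
S,C=shank()
for n,c in (('side',S),('scene',C)):
  hs=cv2.cvtColor(c['pixels'],cv2.COLOR_BGR2HSV)[...,1].astype(float)
  for z_ in (230,215,200,185,170):
    q=proj(c,m+u*255+z*z_); r=int(round(q[1])); x=int(round(q[0])); print(n,z_,q.round(1),hs[r,x-9:x+10].astype(int).tolist())
print((proj(S,m+u*265+z*200)-proj(S,m+u*255+z*200)).round(1))
```

```text
pos [510.3 200.6 141.5] q [ 0.47  0.24  2.46  3.74  0.56 -1.88] F [-0.3 -0.1  0.6] w 59.5
shift [-52.1  -7.1  38.5] turn [ 0.006 -0.004 -0.003]
side 230 [229.3 212.9] [4, 7, 7, 3, 3, 8, 9, 12, 10, 17, 21, 20, 29, 70, 77, 77, 76, 77, 77]
side 215 [229.6 216.6] [4, 0, 8, 4, 0, 4, 8, 0, 18, 35, 73, 76, 76, 77, 78, 78, 77, 76, 76]
side 200 [229.9 220.3] [92, 71, 60, 40, 20, 18, 12, 3, 12, 25, 64, 78, 79, 78, 78, 79, 82, 82, 67]
side 185 [230.2 223.9] [108, 106, 107, 108, 109, 107, 106, 82, 28, 17, 17, 20, 12, 21, 14, 28, 21, 20, 11]
side 170 [230.4 227.5] [105, 105, 107, 107, 106, 97, 46, 10, 19, 18, 17, 22, 22, 11, 12, 14, 14, 10, 7]
scene 230 [201.6 160.5] [147, 112, 97, 76, 56, 48, 36, 36, 36, 36, 36, 37, 37, 38, 39, 35, 35, 34, 35]
scene 215 [202.  163.9] [140, 139, 139, 140, 142, 143, 144, 142, 103, 35, 65, 140, 159, 141, 131, 127, 126, 116, 103]
scene 200 [202.4 167.3] [140, 140, 139, 140, 142, 141, 141, 139, 129, 38, 39, 109, 141, 141, 136, 139, 137, 137, 135]
scene 185 [202.8 170.6] [72, 92, 110, 138, 145, 144, 143, 137, 99, 40, 81, 135, 147, 136, 135, 135, 138, 136, 136]
scene 170 [203.2 173.9] [32, 28, 69, 65, 72, 69, 51, 32, 32, 32, 38, 47, 44, 43, 45, 45, 124, 150, 137]
[-1.4  2. ]
```

Request:
{"op": "apply_moves", "data": {
  "rows": [
    [0.06,[-0.013,-0.0013,0.0095],[0,0,0]],
    [0.06,[-0.0135,-0.0013,0.0095],[0,0,0]],
    [0.06,[-0.0135,-0.0013,0.0095],[0,0,0]],
    [0.06,[-0.013,-0.0013,0.009],[0,0,0]],
    [0.06,[0,0,0],[0,0,0]]
  ]
}}

```text
t: 22.4
position: [457.0, 195.5, 179.6]
tool_rot: [[0.573, 0.104, 0.813], [0.064, -0.995, 0.082], [0.817, 0.005, -0.576]]
force: [-0.3, -0.2, 0.7]
width: 60.2
grip_force: 0.0
```

```bash
cat > back.py <<'E'
from d import *
import json
s=arm.read_state(); q0=np.array(s['qpos']); print(np.round(s['position'],1),q0.round(2),np.round(s['force'],1))
ty=-u; tz=-z; Rt=np.stack([np.cross(ty,tz),ty,tz],1)
q1,e=ik(np.array([450.,100,390]),Rt,np.array([.1,-.2,2.1,0,1.25,1.8])); print(q1.round(2),e)
N=18; r=rows(q0,q1,N,.0)
for i in range(0,N,5): print(json.dumps(r[i:i+5]))
for i in range(0,N+1,2):
    p,R_=fk(q0+(q1-q0)*i/N,g); R_=R_@C
    b=[p+R_@np.array(v) for v in ([16,30,11],[-16,30,11],[16,-30,11],[-16,-30,11],[38,89,-52],[38,-89,-52],[-38,89,-52],[-38,-89,-52],[105,0,-161],[60,0,-161])]
    print(p.round(),[((x-m)@pp).round().astype(int).tolist() for x in b],[int(x[2]) for x in b])
E
python3 back.py
```

```text
[457.  195.5 179.6] [ 0.54  0.05  2.55  3.93  0.51 -2.04] [-0.3 -0.2  0.7]
[ 0.17 -0.2   2.05 -0.    1.28  1.64] 5.629669406406878e-13
[[0.0, [0.0296, 0.0236, 0.0387], [0.09, -0.109, 0.043]], [0.0, [0.0227, 0.0261, 0.0396], [0.097, -0.094, 0.063]], [0.0, [0.015, 0.0277, 0.0388], [0.099, -0.074, 0.083]], [0.0, [0.0072, 0.0281, 0.0362], [0.093, -0.051, 0.102]], [0.0, [-0.0003, 0.0271, 0.0319], [0.081, -0.026, 0.117]]]
[[0.0, [-0.0069, 0.0248, 0.0262], [0.062, 0.0, 0.128]], [0.0, [-0.0123, 0.021, 0.0193], [0.038, 0.026, 0.133]], [0.0, [-0.016, 0.0157, 0.0119], [0.009, 0.05, 0.132]], [0.0, [-0.0178, 0.0091, 0.0044], [-0.023, 0.071, 0.122]], [0.0, [-0.0177, 0.0013, -0.0024], [-0.056, 0.088, 0.105]]]
[[0.0, [-0.0159, -0.0074, -0.0081], [-0.089, 0.1, 0.081]], [0.0, [-0.0126, -0.0167, -0.0119], [-0.12, 0.105, 0.051]], [0.0, [-0.0082, -0.0262, -0.0134], [-0.147, 0.102, 0.016]], [0.0, [-0.0032, -0.0355, -0.0124], [-0.169, 0.093, -0.022]], [0.0, [0.0018, -0.0442, -0.0087], [-0.186, 0.076, -0.06]]]
[[0.0, [0.0062, -0.0516, -0.0024], [-0.198, 0.052, -0.096]], [0.0, [0.0096, -0.0574, 0.0061], [-0.
[... 551 characters left out ...]
 390. 422.] [41, 28, 0, -13, 54, -68, 22, -100, -42, -61] [421, 393, 449, 421, 418, 502, 352, 435, 529, 490]
[461. 400. 424.] [8, -11, -35, -54, 40, -86, -5, -132, -23, -50] [417, 392, 451, 425, 416, 515, 356, 455, 544, 508]
[432. 376. 404.] [-25, -49, -63, -87, 19, -94, -39, -152, -6, -40] [390, 370, 428, 408, 396, 507, 347, 459, 543, 515]
[421. 314. 379.] [-46, -74, -75, -103, -1, -88, -67, -154, 10, -30] [358, 346, 394, 382, 376, 482, 348, 454, 531, 515]
[429. 219. 367.] [-53, -84, -70, -101, -15, -65, -88, -138, 25, -18] [347, 344, 370, 367, 385, 453, 377, 445, 526, 521]
[450. 100. 390.] [-51, -84, -51, -84, -29, -29, -106, -106, 38, -7] [379, 378, 379, 379, 442, 442, 441, 441, 551, 551]
```

```bash
cat > back2.py <<'E'
from d import *
q=np.array(arm.read_state()['qpos'])
for s_ in range(255,20,-25):
    p,R_=pose(s_,145,65); q,e=ik(p,R_,q,.005); print(s_,q.round(2),round(e,4))
ty=-u; tz=-z
def down(p,yaw,q0):
    y_=np.array([np.cos(yaw),np.sin(yaw),0]); return ik(np.array(p),np.stack([np.cross(y_,tz),y_,tz],1),np.array(q0))
def chk(q0,q1,N=12):
  for i in range(0,N+1,2):
    p,R_=fk(q0+(q1-q0)*i/N,g); R_=R_@C
    b=[p+R_@np.array(v) for v in ([16,30,11],[-16,30,11],[16,-30,11],[-16,-30,11],[38,89,-52],[38,-89,-52],[-38,89,-52],[-38,-89,-52],[105,0,-161],[60,0,-161])]
    print(p.round(),[((x-m)@pp).round().astype(int).tolist() for x in b],[int(x[2]) for x in b])
for q6,P in ((1.3,(440,-60,380)),(0.3,(440,-60,380)),(-.5,(440,-60,380))):
    yaw=-.1-q6; q1,e=down(P,yaw,[-.1,-.2,2.1,0,1.25,q6]); print('down',q1.round(2),e); chk(q,q1)
E
python3 back2.py
```

```text
255 [ 0.53  0.05  2.55  3.92  0.51 -2.02] 0.0
230 [ 0.45  0.03  2.57  3.79  0.48 -1.96] 0.0
205 [ 0.37  0.02  2.59  3.65  0.46 -1.88] 0.0
180 [ 0.28  0.    2.61  3.49  0.44 -1.79] 0.0
155 [ 0.19 -0.01  2.62  3.32  0.43 -1.68] 0.0
130 [ 0.09 -0.01  2.62  3.13  0.43 -1.56] 0.0
105 [-0.   -0.02  2.62  2.94  0.43 -1.45] 0.0
80 [-0.09 -0.01  2.62  2.77  0.45 -1.34] 0.0
55 [-0.19 -0.01  2.61  2.6   0.47 -1.25] 0.0
30 [-0.27  0.01  2.6   2.46  0.49 -1.17] 0.0
down [-0.19 -0.22  2.09 -0.    1.27  1.21] 2.4835157208141586e-12
[481. -30. 180.] [-32, -50, -32, -50, -71, -71, -114, -114, -122, -147] [186, 160, 186, 160, 240, 240, 178, 178, 358, 321]
[524.  24. 241.] [22, 6, 9, -7, -9, -45, -46, -83, -86, -108] [246, 218, 253, 225, 288, 309, 222, 243, 409, 370]
[530.  73. 283.] [39, 21, 15, -2, 27, -44, -14, -85, -54, -78] [284, 257, 298, 271, 320, 360, 256, 296, 450, 412]
[512.  97. 305.] [25, 3, -4, -26, 34, -53, -17, -105, -26, -56] [300, 276, 319, 296, 334, 392, 279, 337, 478, 445]
[483.  81. 316.] [-6, -33, -33, -60, 17, -63, -46, -126, -4, -42] [304, 287, 326, 310, 342, 408, 303, 369, 494, 
[... 1323 characters left out ...]
24.  23. 241.] [24, 11, 4, -9, 0, -60, -31, -92, -94, -113] [253, 226, 245, 217, 311, 285, 246, 220, 409, 370]
[531.  73. 283.] [40, 33, 3, -4, 36, -77, 19, -93, -87, -97] [299, 273, 282, 256, 365, 314, 302, 251, 448, 411]
[512.  96. 305.] [25, 24, -25, -26, 40, -108, 37, -111, -92, -94] [320, 298, 298, 275, 396, 330, 342, 276, 475, 443]
[483.  81. 316.] [-7, -3, -63, -59, 24, -142, 33, -133, -104, -98] [326, 309, 305, 288, 407, 345, 366, 304, 496, 472]
[457.  25. 334.] [-41, -34, -99, -91, 1, -170, 19, -152, -115, -105] [335, 325, 322, 312, 412, 375, 390, 352, 515, 502]
[440. -60. 380.] [-70, -60, -127, -117, -20, -190, 3, -167, -124, -111] [369, 369, 369, 369, 431, 432, 431, 432, 541, 541]
```

```bash
cat >> back2.py <<'E'
print('=====')
qa=np.array([-.225,-.513,2.419,.47,.521,.82]); 
qb,e=down((440,-60,380),-.1-1.3,[-.19,-.22,2.09,0,1.27,1.2])
chk(q,qa,10); chk(qa,qb,6)
E
python3 back2.py | sed -n '/=====/,$p'
```

```text
=====
[481. -30. 180.] [-32, -50, -32, -50, -71, -71, -114, -114, -122, -147] [186, 160, 186, 160, 240, 240, 178, 178, 358, 321]
[495.   3. 227.] [-11, -29, -18, -36, -44, -65, -86, -107, -108, -132] [232, 206, 236, 210, 281, 293, 218, 230, 403, 365]
[494.  24. 266.] [-7, -26, -19, -38, -33, -68, -76, -112, -98, -124] [270, 244, 276, 250, 318, 335, 256, 273, 443, 406]
[486.  26. 300.] [-14, -34, -27, -47, -34, -74, -82, -121, -94, -122] [302, 277, 307, 283, 353, 369, 294, 310, 481, 446]
[476.  10. 334.] [-27, -48, -37, -59, -46, -78, -98, -129, -95, -125] [337, 314, 339, 316, 395, 400, 339, 344, 520, 488]
[467. -23. 379.] [-42, -65, -46, -69, -67, -80, -121, -133, -104, -136] [384, 361, 380, 357, 448, 435, 395, 382, 566, 534]
[467. -23. 379.] [-42, -65, -46, -69, -67, -80, -121, -133, -104, -136] [384, 361, 380, 357, 448, 435, 395, 382, 566, 534]
[464. -20. 370.] [-42, -69, -50, -77, -48, -71, -113, -136, -59, -97] [369, 352, 368, 352, 435, 433, 395, 394, 562, 538]
[454. -33. 369.] [-55, -86, -63, -93, -44, -66, -116, -139, -20, -63] [361, 353, 363, 354, 427, 431, 406, 410, 552, 540]
[440. -60. 380.] [-75, -107, -80, -112, -49, -62, -125, -138, 11, -34] [368, 368, 368, 368, 431, 431, 431, 431, 540, 540]
```

Request:
{"op": "apply_moves", "data": {
  "rows": [
    [0.03,[0.0015,-0.015,0],[0,0,0]],
    [0.03,[0.003,-0.03,0],[0,0,0]],
    [0.03,[0.003,-0.03,0],[0,0,0]],
    [0.03,[0.003,-0.03,0],[0,0,0]],
    [0.03,[0.003,-0.03,0],[0,0,0]]
  ]
}}

```text
t: 23.02
position: [471.3, 59.4, 178.7]
tool_rot: [[0.574, 0.103, 0.812], [0.064, -0.995, 0.081], [0.816, 0.005, -0.577]]
force: [0.9, 0.7, 0.2]
width: 30.0
grip_force: 0.0
```

Request:
{"op": "apply_moves", "data": {
  "rows": [
    [0.03,[0.003,-0.03,0],[0,0,0]],
    [0.03,[0.003,-0.03,0],[0,0,0]],
    [0.03,[0.0025,-0.025,0],[0,0,0]],
    [0.03,[0,0,0],[0,0,0]]
  ]
}}

```text
t: 23.52
position: [479.9, -26.4, 178.7]
tool_rot: [[0.574, 0.1, 0.813], [0.062, -0.995, 0.079], [0.816, 0.005, -0.577]]
force: [-0.3, 0.0, -0.1]
width: 30.1
grip_force: 0.0
```

```bash
sed -i '/=====/,$d' back2.py
cat >> back2.py <<'E'
print('=====')
import json
q=np.array(arm.read_state()['qpos'])
qm=q.copy(); qm[1]=-.40; qm[2]=q[2]-.03
qb,e=down((450,-60,390),-.1-1.3,[-.19,-.22,2.09,0,1.27,1.2])
print(q.round(3),qb.round(3))
chk(q,qm,4); chk(qm,qb,12)
for r in (rows(q,qm,4,0.),rows(qm,qb,11,0.)):
  for i in range(0,len(r),5): print(json.dumps(r[i:i+5]))
E
python3 back2.py | sed -n '/=====/,$p'
```

```text
=====
[-0.256  0.005  2.605  2.486  0.481 -1.188] [-1.840e-01 -2.100e-01  2.065e+00 -1.000e-03  1.286e+00  1.217e+00]
[480. -26. 179.] [-32, -51, -32, -51, -71, -71, -115, -115, -121, -147] [185, 159, 185, 159, 240, 239, 178, 177, 357, 320]
[506. -33. 285.] [-9, -22, -8, -21, -58, -57, -89, -87, -130, -148] [297, 268, 293, 263, 347, 333, 278, 264, 445, 404]
[509. -34. 397.] [-9, -16, -7, -14, -68, -62, -84, -78, -158, -167] [414, 383, 405, 374, 457, 430, 383, 356, 530, 487]
[509. -34. 397.] [-9, -16, -7, -14, -68, -62, -84, -78, -158, -167] [414, 383, 405, 374, 457, 430, 383, 356, 530, 487]
[534.  26. 432.] [28, 22, 15, 10, -16, -54, -29, -67, -129, -136] [447, 416, 442, 411, 485, 471, 411, 397, 565, 521]
[534.  77. 437.] [41, 32, 15, 6, 19, -59, -2, -80, -95, -107] [448, 417, 449, 419, 486, 490, 414, 418, 584, 542]
[517. 102. 419.] [31, 15, -2, -18, 32, -66, -6, -103, -57, -79] [421, 394, 431, 404, 462, 491, 397, 426, 588, 549]
[491.  85. 392.] [4, -20, -27, -50, 22, -68, -34, -125, -22, -55] [385, 365, 401, 381, 429, 477, 381, 429, 574, 546]
[466.  28. 376.] [-32, -61, -51, -81, -5
[... 369 characters left out ...]
, [0.0, [-0.0015, 0.0004, 0.056], [-0.028, -0.105, 0.0]]]
[[0.0, [0.0164, 0.0322, 0.0227], [0.039, -0.016, 0.133]], [0.0, [0.0091, 0.0328, 0.0139], [0.038, 0.025, 0.138]], [0.0, [0.002, 0.0299, 0.0049], [0.029, 0.068, 0.132]], [0.0, [-0.0043, 0.0235, -0.0033], [0.013, 0.108, 0.116]], [0.0, [-0.0093, 0.0143, -0.0098], [-0.009, 0.142, 0.091]]]
[[0.0, [-0.0127, 0.0028, -0.0139], [-0.037, 0.166, 0.057]], [0.0, [-0.0145, -0.0099, -0.015], [-0.067, 0.18, 0.017]], [0.0, [-0.0145, -0.0226, -0.0128], [-0.1, 0.18, -0.025]], [0.0, [-0.0131, -0.0344, -0.0072], [-0.132, 0.167, -0.067]], [0.0, [-0.0106, -0.044, 0.0014], [-0.163, 0.141, -0.105]]]
[[0.0, [-0.0075, -0.0506, 0.0124], [-0.191, 0.104, -0.137]]]
```

Request:
{"op": "apply_moves", "data": {
  "rows": [
    [0.03,[0.0025,-0.025,0],[0,0,0]],
    [0.03,[0.003,-0.03,0],[0,0,0]],
    [0.03,[0.0025,-0.025,0],[0,0,0]],
    [0.03,[0.001,-0.01,0],[0,0,0]],
    [0.03,[0,0,0],[0,0,0]]
  ]
}}

```text
t: 24.15
position: [488.4, -114.5, 178.7]
tool_rot: [[0.574, 0.103, 0.813], [0.064, -0.995, 0.081], [0.817, 0.005, -0.577]]
force: [-0.1, 0.6, 0.8]
width: 29.9
grip_force: 0.0
```

```bash
python3 back2.py | sed -n '/=====/,$p'
```

```text
=====
[-0.527  0.066  2.54   2.091  0.584 -1.003] [-1.840e-01 -2.100e-01  2.065e+00 -1.000e-03  1.286e+00  1.217e+00]
[ 488. -115.  179.] [-32, -51, -33, -51, -71, -72, -115, -115, -122, -148] [185, 159, 185, 159, 240, 239, 178, 177, 357, 320]
[ 512. -129.  302.] [-12, -25, -11, -24, -62, -59, -92, -90, -133, -151] [316, 287, 307, 278, 370, 343, 301, 275, 461, 420]
[ 509. -127.  430.] [-19, -26, -16, -23, -79, -69, -95, -85, -166, -175] [451, 421, 434, 404, 501, 450, 429, 379, 559, 517]
[ 509. -127.  430.] [-19, -26, -16, -23, -79, -69, -95, -85, -166, -175] [451, 421, 434, 404, 501, 450, 429, 379, 559, 517]
[530. -59. 439.] [17, 9, 5, -3, -27, -62, -45, -79, -132, -143] [456, 426, 446, 415, 504, 473, 432, 401, 581, 539]
[529.  -4. 429.] [28, 16, 4, -8, 7, -64, -21, -92, -95, -112] [439, 410, 438, 409, 487, 482, 418, 413, 591, 550]
[511.  26. 407.] [17, -2, -12, -31, 18, -68, -27, -113, -57, -83] [409, 384, 417, 392, 456, 480, 397, 421, 587, 552]
[486.  25. 386.] [-9, -35, -35, -60, 8, -69, -53, -130, -23, -59] [378, 360, 392, 375, 427, 469, 385, 427, 572, 547]
[463.  -6. 376.] [-40,
[... 387 characters left out ...]
 [0.0, [-0.0052, 0.003, 0.0642], [-0.062, -0.107, -0.0]]]
[[0.0, [0.0146, 0.0371, 0.0074], [0.055, 0.034, 0.135]], [0.0, [0.0076, 0.0357, 0.0011], [0.053, 0.069, 0.127]], [0.0, [0.0009, 0.0317, -0.0044], [0.044, 0.101, 0.112]], [0.0, [-0.005, 0.0255, -0.0089], [0.029, 0.13, 0.091]], [0.0, [-0.0096, 0.0175, -0.0118], [0.008, 0.152, 0.065]]]
[[0.0, [-0.0127, 0.0083, -0.0128], [-0.018, 0.166, 0.035]], [0.0, [-0.0142, -0.0014, -0.0118], [-0.047, 0.17, 0.003]], [0.0, [-0.014, -0.0109, -0.0088], [-0.077, 0.165, -0.029]], [0.0, [-0.0122, -0.0194, -0.0039], [-0.106, 0.149, -0.06]], [0.0, [-0.0092, -0.0264, 0.0028], [-0.135, 0.125, -0.087]]]
[[0.0, [-0.0053, -0.0312, 0.0108], [-0.16, 0.092, -0.109]]]
```

Clear path. Rise outside the mouth, then unwind above the rail (slightly slower rise to respect the limits).

Request:
{"op": "apply_moves", "data": {
  "rows": [
    [0.0,[0.0122,-0.007,0.0484],[-0.05,-0.086,0]],
    [0.0,[0.0084,-0.005,0.0497],[-0.05,-0.086,0]],
    [0.0,[0.004,-0.0025,0.0507],[-0.05,-0.086,0]],
    [0.0,[0,0,0.0513],[-0.05,-0.086,0]],
    [0.0,[-0.004,0.0025,0.0513],[-0.05,-0.086,0]]
  ]
}}

```text
t: 24.78
position: [508.7, -125.2, 431.8]
tool_rot: [[0.185, 0.04, 0.982], [0.289, -0.957, -0.016], [0.939, 0.287, -0.188]]
force: [0.3, -0.6, 0.5]
width: 0.6
grip_force: 0.0
```

```bash
sed -i '/=====/,$d' back2.py
cat >> back2.py <<'E'
print('=====')
import json
q=np.array(arm.read_state()['qpos'])
qb,e=down((450,-60,390),-.1-1.3,[-.19,-.22,2.09,0,1.27,1.2])
print(q.round(3),qb.round(3))
chk(q,qb,12)
r=rows(q,qb,11,0.)
for i in range(0,len(r),5): print(json.dumps(r[i:i+5]))
E
python3 back2.py | sed -n '/=====/,$p'
```

```text
=====
[-0.525 -0.403  2.511  2.096  0.586 -1.009] [-1.840e-01 -2.100e-01  2.065e+00 -1.000e-03  1.286e+00  1.217e+00]
[ 509. -125.  432.] [-19, -26, -16, -23, -79, -69, -95, -85, -166, -176] [453, 423, 436, 406, 502, 451, 431, 380, 560, 518]
[530. -58. 440.] [16, 9, 5, -3, -27, -62, -44, -79, -133, -143] [457, 427, 447, 417, 505, 474, 433, 402, 582, 539]
[529.  -3. 430.] [28, 16, 4, -8, 7, -64, -21, -92, -96, -112] [440, 411, 439, 410, 488, 483, 419, 414, 591, 551]
[511.  27. 408.] [17, -2, -12, -31, 18, -69, -27, -113, -57, -84] [410, 384, 418, 392, 457, 481, 398, 421, 588, 552]
[486.  26. 386.] [-9, -35, -35, -61, 8, -70, -53, -130, -24, -59] [379, 361, 393, 375, 427, 469, 385, 427, 572, 547]
[463.  -6. 377.] [-40, -70, -57, -87, -15, -64, -87, -136, 2, -40] [363, 355, 376, 368, 416, 453, 397, 434, 555, 543]
[450. -60. 390.] [-65, -97, -70, -102, -39, -52, -115, -128, 21, -24] [379, 378, 379, 378, 442, 442, 441, 441, 551, 551]
[[0.0, [0.0145, 0.0372, 0.0073], [0.055, 0.035, 0.136]], [0.0, [0.0076, 0.0357, 0.001], [0.053, 0.069, 0.127]], [0.0, [0.0009, 0.0317, -0.0046], [0.044, 0.102, 0.112]], [0.0, [-0.005, 0.0255, -0.009], [0.028, 0.13, 0.091]], [0.0, [-0.0096, 0.0174, -0.0119], [0.007, 0.153, 0.065]]]
[[0.0, [-0.0127, 0.0082, -0.013], [-0.018, 0.166, 0.035]], [0.0, [-0.0142, -0.0016, -0.012], [-0.047, 0.171, 0.003]], [0.0, [-0.0139, -0.0111, -0.009], [-0.077, 0.165, -0.03]], [0.0, [-0.0121, -0.0196, -0.004], [-0.107, 0.15, -0.06]], [0.0, [-0.0091, -0.0266, 0.0027], [-0.135, 0.125, -0.087]]]
[[0.0, [-0.0052, -0.0314, 0.0107], [-0.16, 0.092, -0.109]]]
```

Request:
{"op": "apply_moves", "data": {
  "rows": [
    [0.0,[0.0145,0.037,0.0073],[0.055,0.035,0.136]],
    [0.0,[0.0076,0.0357,0.001],[0.053,0.069,0.127]],
    [0.0,[0.001,0.0317,-0.0046],[0.044,0.102,0.112]],
    [0.0,[-0.005,0.0255,-0.009],[0.028,0.13,0.091]],
    [0.0,[-0.0096,0.0174,-0.0119],[0.007,0.153,0.065]]
  ]
}}

```text
t: 25.4
position: [516.7, 22.8, 412.6]
tool_rot: [[0.505, 0.564, 0.653], [0.253, -0.82, 0.513], [0.825, -0.094, -0.557]]
force: [-0.1, 0.3, 0.0]
width: 0.2
grip_force: 0.0
```

```bash
sed -i 's/rows(q,qb,11,0.)/rows(q,qb,7,0.)/' back2.py; python3 back2.py | sed -n '/=====/,$p'
```

```text
=====
[-0.368 -0.312  2.307  1.135  0.907  0.009] [-1.840e-01 -2.100e-01  2.065e+00 -1.000e-03  1.286e+00  1.217e+00]
[517.  23. 413.] [22, 5, -7, -24, 17, -68, -23, -108, -66, -90] [416, 390, 422, 396, 464, 481, 401, 418, 588, 551]
[504.  30. 400.] [11, -10, -18, -39, 17, -70, -33, -119, -47, -76] [399, 375, 409, 386, 446, 477, 391, 422, 583, 550]
[490.  29. 388.] [-4, -29, -31, -56, 11, -70, -48, -128, -28, -63] [382, 363, 396, 377, 430, 471, 385, 426, 574, 548]
[476.  17. 380.] [-21, -48, -44, -71, 0, -69, -66, -134, -13, -52] [369, 355, 384, 370, 419, 463, 385, 429, 565, 545]
[464.  -2. 376.] [-38, -68, -55, -85, -13, -65, -84, -136, 1, -41] [363, 354, 376, 367, 416, 454, 394, 433, 555, 543]
[455. -29. 379.] [-53, -84, -64, -95, -27, -60, -101, -134, 12, -32] [366, 362, 374, 370, 422, 446, 413, 437, 550, 544]
[450. -60. 390.] [-65, -97, -70, -102, -39, -52, -115, -128, 21, -24] [379, 378, 379, 378, 442, 442, 441, 441, 551, 551]
[[0.0, [-0.0108, 0.0072, -0.0108], [-0.015, 0.141, 0.03]], [0.0, [-0.012, 0.0002, -0.0103], [-0.035, 0.145, 0.007]], [0.0, [-0.0121, -0.0068, -0.0085], [-0.057, 0.143, -0.016]], [0.0, [-0.0112, -0.0134, -0.0055], [-0.079, 0.135, -0.039]], [0.0, [-0.0095, -0.0191, -0.0013], [-0.1, 0.12, -0.06]]]
[[0.0, [-0.0071, -0.0238, 0.0039], [-0.12, 0.1, -0.079]], [0.0, [-0.0042, -0.027, 0.0099], [-0.138, 0.076, -0.095]]]
```

Request:
{"op": "apply_moves", "data": {
  "rows": [
    [0.0,[-0.011,0.007,-0.01],[-0.015,0.141,0.03]],
    [0.0,[-0.012,0,-0.01],[-0.035,0.145,0.007]],
    [0.0,[-0.012,-0.007,-0.0085],[-0.057,0.143,-0.016]],
    [0.0,[-0.011,-0.0134,-0.0055],[-0.079,0.135,-0.039]],
    [0.0,[-0.0095,-0.019,-0.001],[-0.1,0.12,-0.06]]
  ]
}}

```text
t: 26.02
position: [461.3, -10.6, 377.8]
tool_rot: [[0.922, 0.357, 0.153], [0.311, -0.914, 0.261], [0.233, -0.193, -0.953]]
force: [-0.4, -0.5, -0.6]
width: 0.4
grip_force: 0.0
```

Request:
{"op": "apply_moves", "data": {
  "rows": [
    [0.0,[-0.007,-0.024,0.004],[-0.12,0.1,-0.079]],
    [0.0,[-0.004,-0.027,0.01],[-0.138,0.076,-0.095]],
    [0.0,[0,0,0],[0,0,0]]
  ]
}}

```text
t: 26.4
position: [451.4, -60.8, 392.3]
tool_rot: [[0.984, 0.175, 0.007], [0.175, -0.985, -0.002], [0.006, 0.004, -1.0]]
force: [0.3, -0.2, -0.5]
width: 0.7
grip_force: 0.0
```

```bash
cat > kn.py <<'E'
from d import *
s=arm.read_state();T=np.array(s['tool_rot']);print(np.round(s['position'],1),np.round(s['qpos'],2),np.round(T,3).tolist(),np.round(s['force'],1))
print('turn to vertical',Ro.align_vectors([[0,0,-1]],[T[:,2]])[0].as_rotvec().round(3))
def red(c,zt):
    h_=cv2.cvtColor(c['pixels'],cv2.COLOR_BGR2HSV); mk=(((h_[...,0]<6)|(h_[...,0]>174))&(h_[...,1]>170)&(h_[...,2]>110)).astype(np.uint8)
    n,l,st,ce=cv2.connectedComponentsWithStats(mk)
    for i in range(1,n):
        if st[i,4]>8:
            P=plane(c,*ce[i],zt)
            if np.linalg.norm(P[:2]-[528,4])<40: print('knob',P.round(1),st[i].tolist())
for n in ('wrist','side','scene'): 
    c=cam(n); print(n); red(c,313 if n=='wrist' else 309)
E
python3 kn.py
```

```text
[451.4 -60.8 392.3] [-0.18 -0.21  2.06 -0.    1.28  1.21] [[0.984, 0.175, 0.007], [0.175, -0.985, -0.002], [0.006, 0.004, -1.0]] [ 0.3 -0.2 -0.5]
turn to vertical [0.002 0.007 0.   ]
wrist
knob [527.    3.4 313. ] [168, 72, 34, 35, 281]
side
knob [531.7   3.5 309. ] [249, 155, 7, 6, 29]
scene
knob [527.2   4.  309. ] [251, 152, 7, 6, 33]
```

Request:
{"op": "apply_moves", "data": {
  "rows": [
    [0.0,[0.038,0.0325,0],[0,0.007,0]],
    [0.0,[0.038,0.0325,-0.02],[0,0,0]],
    [0.0,[0,0,-0.025],[0,0,0]],
    [0.0,[0,0,-0.015],[0,0,0]],
    [0.0,[0,0,0],[0,0,0]]
  ]
}}

```text
t: 27.18
position: [526.0, 2.2, 331.2]
tool_rot: [[0.985, 0.171, -0.003], [0.171, -0.985, -0.003], [-0.004, 0.003, -1.0]]
force: [-0.9, -0.1, -0.2]
width: 0.6
grip_force: 0.0
```

Request:
{"op": "apply_moves", "data": {
  "rows": [
    [0.0,[0,0,-0.007],[0,0,0]],
    [0.0,[0,0,-0.005],[0,0,0]],
    [0.0,[0,0,-0.005],[0,0,0]],
    [0.0,[0,0,-0.004],[0,0,0]],
    [0.0,[0,0,-0.003],[0,0,0]]
  ]
}}

```text
t: 27.8
position: [527.1, 2.2, 308.1]
tool_rot: [[0.985, 0.171, -0.001], [0.171, -0.985, -0.005], [-0.002, 0.004, -1.0]]
force: [0.8, -2.3, 2.8]
width: 0.7
grip_force: 1.4
```

Request:
{"op": "apply_moves", "data": {
  "rows": [
    [0.0,[0,0,-0.002],[0,0,0]],
    [0.0,[0,0,0],[0,0,0]]
  ]
}}

```text
t: 28.05
position: [526.7, 2.4, 305.9]
tool_rot: [[0.985, 0.171, -0.002], [0.171, -0.985, -0.004], [-0.003, 0.004, -1.0]]
force: [0.0, -0.5, 0.8]
width: 0.3
grip_force: 0.2
```

Request:
{"op": "apply_moves", "data": {
  "rows": [
    [0.0,[0,0,-0.0015],[0,0,0]],
    [0.0,[0,0,-0.001],[0,0,0]],
    [0.0,[0,0,0],[0,0,0]]
  ]
}}

```text
t: 28.42
position: [526.8, 2.4, 304.1]
tool_rot: [[0.985, 0.171, -0.002], [0.171, -0.985, -0.004], [-0.003, 0.004, -1.0]]
force: [-4.3, 0.4, 8.3]
width: 0.7
grip_force: 4.3
```

Request:
{"op": "apply_moves", "data": {
  "rows": [
    [0.0,[0,0,-0.0015],[0,0,0]],
    [0.0,[0,0,0],[0,0,0]]
  ]
}}

```text
t: 28.68
position: [526.9, 2.4, 303.8]
tool_rot: [[0.985, 0.171, -0.002], [0.171, -0.985, -0.004], [-0.002, 0.004, -1.0]]
force: [-12.2, 1.1, 23.6]
width: 0.3
grip_force: 11.6
```

Hard stop reached at tip z≈293, as expected. Retract and check.

Request:
{"op": "apply_moves", "data": {
  "rows": [
    [0.0,[0,0,0.003],[0,0,0]],
    [0.0,[0,0,0.03],[0,0,0]],
    [0.0,[-0.02,0,0.04],[0,0,0]],
    [0.0,[-0.06,-0.05,0.02],[0,0,0]],
    [0.0,[0,0,0],[0,0,0]]
  ]
}}

```text
t: 29.3
position: [458.9, -37.6, 391.9]
tool_rot: [[0.986, 0.17, 0.001], [0.17, -0.986, -0.005], [-0.0, 0.005, -1.0]]
force: [0.9, 0.3, -0.4]
width: 0.3
grip_force: 0.0
```

Request:
{"op": "apply_moves", "data": {
  "rows": [
    [0.0,[0,0,0],[0,0,0]],
    [0.0,[0,0,0],[0,0,0]]
  ]
}}

```text
t: 29.55
position: [460.8, -36.1, 390.0]
tool_rot: [[0.985, 0.172, -0.003], [0.172, -0.985, -0.004], [-0.004, 0.004, -1.0]]
force: [-0.2, 0.0, 0.1]
width: 0.7
grip_force: 0.0
```

```bash
sed -i 's/313 if/293 if/; s/else 309/else 289/' kn.py; python3 kn.py
python3 - <<'E'
from d import *
S,C_=shank()
for n,c in (('side',S),('scene',C_)):
  hs=cv2.cvtColor(c['pixels'],cv2.COLOR_BGR2HSV)[...,1].astype(float)
  for z_ in (205,190,175,160):
    q=proj(c,m+u*255+z*z_); r=int(round(q[1])); x=int(round(q[0])); print(n,z_,q.round(1),hs[r,x-9:x+10].astype(int).tolist())
E
```

```text
[460.8 -36.1 390. ] [-0.13 -0.19  2.05 -0.    1.29  1.27] [[0.985, 0.172, -0.003], [0.172, -0.985, -0.004], [-0.004, 0.004, -1.0]] [-0.2  0.   0.1]
turn to vertical [ 0.004 -0.003  0.   ]
wrist
knob [527.6   4.5 293. ] [203, 90, 31, 31, 220]
side
knob [529.3   6.9 289. ] [250, 161, 6, 5, 22]
scene
knob [528.9   3.4 289. ] [252, 157, 8, 5, 33]
side 205 [229.8 219.1] [26, 8, 8, 8, 4, 6, 7, 8, 15, 31, 70, 81, 82, 81, 81, 82, 81, 80, 82]
side 190 [230.1 222.7] [110, 110, 110, 111, 112, 112, 109, 88, 35, 18, 55, 82, 82, 81, 83, 83, 83, 82, 82]
side 175 [230.4 226.3] [109, 110, 108, 111, 112, 110, 79, 26, 18, 20, 38, 82, 87, 86, 85, 87, 86, 85, 86]
side 160 [230.6 229.8] [111, 110, 110, 112, 102, 57, 4, 15, 18, 29, 74, 85, 86, 87, 86, 85, 84, 83, 84]
scene 205 [202.3 166.2] [143, 144, 142, 143, 144, 144, 143, 142, 130, 48, 53, 111, 147, 141, 137, 140, 139, 138, 139]
scene 190 [202.7 169.5] [147, 147, 145, 145, 146, 146, 146, 141, 103, 50, 90, 136, 147, 139, 138, 139, 140, 139, 136]
scene 175 [203.1 172.8] [145, 150, 154, 158, 161, 159, 157, 150, 124, 51, 72, 131, 148, 141, 140, 139, 140, 139, 137]
scene 160 [203.4 176.1] [151, 154, 152, 149, 147, 147, 145, 147, 141, 72, 53, 121, 157, 147, 140, 139, 141, 142, 141]
```

```bash
python3 -c "
from rig import arm
print(arm.sign_off())"
```

```text
the job is handed in; nothing more can be done
None
```

The trolley is on the rail with its nose against the buffer, the stop pin is fully down, the arm is clear, and the job was handed in at about 30 s; the verdict was not reported back.

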